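# Load the vacuum drying chamber

### The job

Load the drying chamber: pull its red valve knob fully out to vent it, and only then lift the blue lid off and lay it flat in the middle of the round green mat, knob up. Stand every aluminium sample tin that is on the bench (three or four) upright on the chamber floor, put the lid back squarely on its seat, and then push the red knob fully home. The valve must stay out while the lid is off; leave the petri dish, tape roll, plastic tube, note pad and glass bottle where they are.

Things in the scene. Friction and masses are not known exactly. Their poses are not given: they have to be found in the camera images.
- chamber: Round open-topped aluminium drying chamber, fixed to the bench (place and yaw vary): outer radius 86 mm, wall 6 mm (inside radius 80 mm), rim 85 mm above the bench, flat bare inner floor 8 mm above the bench. Origin: centre of the underside, z up; the valve block is towards -x. Four tins fit, for instance 43 mm off the axis at 90 degree steps.
- chamber_seat (a point): Point on the chamber's axis, 79 mm above the bench, where the lid's origin lies when the lid is seated. x, y, z as the chamber's.
- lid: Loose round blue lid, about 0.35 kg, seated on the chamber at the start: a black plug 74 mm in radius and 6 mm deep that drops into the mouth with 6 mm to spare all round, under a disc 88 mm in radius and 10 mm thick that rests on the rim, with a round black knob 28 mm across on top, on the axis, from 28 to 54 mm above the origin (a thinner neck below it). Origin: centre of the plug's underside, z up. Nothing holds it down.
- lid_mat: Round green mat lying on the bench, 92 mm in radius, 3 mm thick, fixed. Origin: centre of its underside.
- valve (a joint): The vent valve's slide knob: 0 = pushed fully home (vent shut, as at the start), 0.030 m = pulled fully out (vent open). An over-centre detent holds it at both ends: 4 to 5 N takes it off either end, and past the middle (0.015) it snaps to the other end and stays.
- valve_knob (a point): Centre of the red valve knob, a cylinder 26 mm across and 22 mm long whose axis is level, along the chamber's x axis, 60 mm above the bench. It stands off the chamber on a thin stem, 14 mm clear of the valve block when home, its centre 127 mm from the chamber's axis, and moves towards -x of this frame (away from the chamber) as it is pulled out. Axes as the chamber's. Can be pinched across from above.
- tin_0: Squat round aluminium sample tin, closed, standing on the bench to the right of the chamber: 49 mm across, 34 mm high, with a black knob 18 mm across on the middle of its top, from 36 to 52 mm above the origin; 90 g. All tins look alike. Beside the chamber wall or another tin, take it by the knob. Origin: centre of the underside, z up. None when absent.
- tin_1: Squat round aluminium sample tin, closed, standing on the bench to the right of the chamber: 49 mm across, 34 mm high, with a black knob 18 mm across on the middle of its top, from 36 to 52 mm above the origin; 90 g. All tins look alike. Beside the chamber wall or another tin, take it by the knob. Origin: centre of the underside, z up. None when absent.
- tin_2: Squat round aluminium sample tin, closed, standing on the bench to the right of the chamber: 49 mm across, 34 mm high, with a black knob 18 mm across on the middle of its top, from 36 to 52 mm above the origin; 90 g. All tins look alike. Beside the chamber wall or another tin, take it by the knob. Origin: centre of the underside, z up. None when absent.
- tin_3: Squat round aluminium sample tin, closed, standing on the bench to the right of the chamber: 49 mm across, 34 mm high, with a black knob 18 mm across on the middle of its top, from 36 to 52 mm above the origin; 90 g. All tins look alike. Beside the chamber wall or another tin, take it by the knob. Origin: centre of the underside, z up. None when absent.
- petri: Closed petri dish, 91 mm across, 16 mm high, loose bystander. Origin: centre of the underside.
- tape: Green roll of label tape lying flat, 72 mm across, 19 mm high, loose bystander. Origin: centre of the underside.
- tube: Skirted plastic 50 ml tube with an orange cap, standing, 36 mm across, 114 mm tall, loose bystander, not a bottle. Origin: centre of the underside.
- bottle: Glass reagent bottle with an orange cap, 51 mm across, 92 mm tall, standing, loose bystander. Origin: centre of the underside.
- pad: Pad of pink notes, 50x76x12 mm, loose bystander. Origin: centre of the underside.

How it is judged:
On the way, in this order (a step that is already met when the one before it is completed fails the run):
1. the valve knob is pulled out (beyond 24 of its 30 mm) (value of joint valve above 0.024 m), for 0.2 s.
2. the lid lies flat on the green mat, released, knob up, its centre within 40 mm of the mat's, the valve still out (value of joint valve above 0.024 m and horizontal distance between lid and lid_mat below 0.04 m and height (world z) of lid below 0.012 m and angle between lid's own z axis and vertical below 0.1 rad and contact force between the fingers and lid below 0.2 N), for 0.2 s.
3. every tin stands upright on the chamber floor, released (value of joint valve above 0.024 m and horizontal distance between each of tin_0, tin_1, tin_2, tin_3 and chamber below 0.06 m and z of tin_0 in the frame of chamber between 0 and 0.016 m and angle between each of tin_0, tin_1, tin_2, tin_3's own z axis and vertical below 0.2 rad and z of tin_1 in the frame of chamber between 0 and 0.016 m and z of tin_2 in the frame of chamber between 0 and 0.016 m and z of tin_3 in the frame of chamber between 0 and 0.016 m and contact force between the fingers and tin_0 below 0.2 N and contact force between the fingers and tin_1 below 0.2 N and contact force between the fingers and tin_2 below 0.2 N and contact force between the fingers and tin_3 below 0.2 N), for 0.2 s.
4. the lid is back on its seat and released, the valve still out (value of joint valve above 0.024 m and horizontal distance between lid and chamber_seat below 0.01 m and z of lid in the frame of chamber_seat between -0.004 and 0.004 m and angle between lid's own z axis and vertical below 0.06 rad and contact force between the fingers and lid below 0.2 N), for 0.2 s.
5. the valve knob is pushed home (within 5 mm) (value of joint valve below 0.005 m), for 0.2 s.
At the end, for the whole second after the job is handed in: The lid sits on the chamber (centre within 10 mm of the seat, height within 4 mm, tilt under 0.06 rad), every tin present stands inside on the chamber floor (within 60 mm of the axis, tilt under 0.2 rad), the valve knob is home (within 5 mm), and all is at rest (horizontal distance between lid and chamber_seat below 0.01 m and z of lid in the frame of chamber_seat between -0.004 and 0.004 m and angle between lid's own z axis and vertical below 0.06 rad and horizontal distance between each of tin_0, tin_1, tin_2, tin_3 and chamber below 0.06 m and z of tin_0 in the frame of chamber between 0 and 0.016 m and angle between each of tin_0, tin_1, tin_2, tin_3's own z axis and vertical below 0.2 rad and z of tin_1 in the frame of chamber between 0 and 0.016 m and z of tin_2 in the frame of chamber between 0 and 0.016 m and z of tin_3 in the frame of chamber between 0 and 0.016 m and value of joint valve below 0.005 m and linear speed of each of lid, tin_0, tin_1, tin_2, tin_3 below 0.02 m/s); the robot touches nothing.
It fails at once if the valve is shut (less than 12 mm out) while the lid is more than 30 mm off its seat (value of joint valve below 0.012 m and distance between lid and chamber_seat above 0.03 m).
It fails at once if a bystander (petri dish, tape roll, plastic tube, note pad, glass bottle) is moved by more than 30 mm (distance of any of petri, tape, tube, pad, bottle from where it was at the start of the episode above 0.03 m).
Of tin_0, tin_1, tin_2, tin_3 only 3 to 4 are there at a start; the rules pass over those that are not, and their reading is None.
At some moment in a run one of tin_0, tin_1, tin_2, tin_3 may be knocked a few centimetres aside while the robot is not near it.
It also fails if it takes over 200 s, if anything falls off the work surface, if the arm or the gripper's body presses on something with over 40 N, if the wrist force passes 120 N, or if a joint passes its speed limit or range.

### The arm

A 6-joint arm with a two-finger parallel gripper is mounted at the origin on a cart in front of the work surface, level with it; the furniture and walls round the work are solid. World frame = base frame: x ahead of the robot, y to its left, z up, the work surface at z = 0. Lengths are in m, angles in rad, forces in N, time in s.
With the tool pointing down it reaches from about 0.3 to 0.775 m from the base axis. Payload 14.6 kg.
Tool frame: the origin (TCP) lies midway between the tips of the shut fingers; the grasp point (between the pads) lies 19 mm behind it (grasp_offset is the distance from the TCP to the grasp point, in m); z points along the fingers, y is the line along which they close (so a half turn about z gives the same grasp; the last joint's range is limited). The gripper opens to 94 mm and grips with 3 to 60 N. Pads are 16 mm wide; open, the fingers measure 119 mm over their backs; the gripper's body (75 mm by 177 mm) begins 78 mm behind the grasp point.
Start: joints at [1.185, 0.3, 1.521, -0, 1.321, -0.067], TCP at [0.172, 0.522, 0.205] pointing down, gripper open.
Joint ranges: [-3.03, 3.03], [-0.79, 2.21], [0.23, 2.52], [-1.04, 4.18], [0, 3.07], [-2.55, 2.55]. Speed limits (rad/s): [2.22, 2.22, 2.57, 3.14, 3.14, 3.14].

### API

Orientations are given as [roll, pitch, yaw] about the fixed x, y, z axes, in that order (R = Rz(yaw) Ry(pitch) Rx(roll)).
In Python, from station import * gives the robot as it stands. The module is installed in compiled form; this text tells all that it offers.
- The arm moves only by the tool send_rows, never from a script. Its argument "rows" is a list of rows, each an object of numbers: "dx", "dy", "dz": the shift along the tool's x, y, z in mm; "roll": the turn about the tool's z in degrees; "jaw": the closure, from -1 (fully open) to 1 (shut). In form: [{"dx": .., "dy": .., "dz": .., "roll": .., "jaw": ..}, ...]. A call has 1 to 12 rows; each row shifts and turns the commanded pose from where the row before left it, along the tool's axes as they then stand; what a row does not reach is not made up. A row lasts 1/12 s, in which the tool goes at most 41.7 mm and 7.16 degrees, less where a joint would pass 70% of its speed; a pose out of reach is approached as far as the arm can. A call is refused whole if a number of a shift passes 41.7 or a number of a turn 7.16, either way. A call with a gripper value outside its range is refused whole. The fingers move at their own pace and stop on an object; "force" is the grip in N (left out, the last holds). Time passes only in rows, so rows that do not move let the fingers close. It gives the time, the measured TCP pose, the force, the opening and the grip force at its end, in the units of the state.
- get_obs(): the state, without advancing time (a new reading comes with each control period).
- camera(name): name is "scene" or "top"; returns a dict with "frame" (384x512x3 uint8, red, green, blue), "z_map" (384x512 float32, m along the optical axis (not along the pixel's ray), 0 where there is no reading), "camera_matrix" (3x3 intrinsics, pixels), "rvec" (rotation vector, rad) and "tvec" (3), from world to camera coordinates, as OpenCV has them. Camera axes: x right, y down, z forward; pixel columns grow to the right and rows downward; lengths in m; the calibration is good to about 2 mm. A picture is of the moment at which its call begins.
- hand_in(): hands the job in; it is judged then, once.
The state is a dict: "time_s": time; "qpos": joint angles; "joint_vel": joint speeds; "tau": joint torques, N m; "ee_pos": TCP position; "eef_rot": TCP orientation; "force": force on the tool from outside, world axes, zero at the start; "moment": the same for the moment, N m; "grip_width": finger opening in m; "grip_force": force on a finger pad.
Only numpy, scipy, OpenCV 4.12 (cv2) and the standard library are available. Lean on these libraries where they do the work, as an engineer would, in place of code of your own. Each camera call takes 0.05 s, during which the arm holds its last target. There are 200 camera calls.

## Working session

There is one attempt and no reset: what is moved stays moved. The work goes in short steps, Python scripts to look and compute and a tool call to move; the robot and the scene stay as the last step left them, time stands still between calls to the robot, and variables do not carry over. Pictures are saved under pics/ and viewed, at most 14 in all, crops included, and the job is handed in when it is done.

Besides the shell and the picture viewer there is one more tool, called as name(argument=value, ...), one argument or row to a line, values as JSON. send_rows: Moves the arm, as the interface text tells. Its arguments: {"type":"object","properties":{"rows":{"type":"array"},"force":{"type":"number"}},"required":["rows"]}

```bash
mkdir -p pics; cat > h.py <<'E'
from station import *
import numpy as np, cv2
def cam(n):
    c=camera(n); R=cv2.Rodrigues(np.array(c["rvec"],float))[0]; c["R"]=R; c["t"]=np.array(c["tvec"],float).reshape(3); return c
def world(c,u,v,z=None):
    K=np.array(c["camera_matrix"]); z=c["z_map"][int(round(v)),int(round(u))] if z is None else z
    p=np.linalg.inv(K)@np.array([u,v,1])*z
    return c["R"].T@(p-c["t"])
def atz(c,u,v,h):
    K=np.array(c["camera_matrix"]); d=c["R"].T@np.linalg.inv(K)@np.array([u,v,1]); o=-c["R"].T@c["t"]
    return o+d*(h-o[2])/d[2]
def cloud(c):
    K=np.array(c["camera_matrix"]); z=c["z_map"]; v,u=np.indices(z.shape)
    P=np.stack([(u-K[0,2])/K[0,0]*z,(v-K[1,2])/K[1,1]*z,z],-1)
    return (P-c["t"])@c["R"]
def save(c,n,box=None,s=1):
    f=c["frame"][:,:,::-1]
    if box: f=f[box[1]:box[3],box[0]:box[2]]
    cv2.imwrite("pics/"+n,cv2.resize(f,None,fx=s,fy=s,interpolation=cv2.INTER_CUBIC))
E
python3 - <<'E'
from h import *
o=get_obs(); print(o)
for n in("scene","top"):
    c=cam(n); save(c,n+"0.png",None,1.5); print(n,-c["R"].T@c["t"],c["R"][2],c["camera_matrix"])
    np.savez(n+"0.npz",**c)
E
```

```text
{'time_s': 0.0, 'qpos': array([ 1.18540599e+00,  3.00458750e-01,  1.52159365e+00,  1.88996693e-05,
        1.32069500e+00, -6.66302229e-02]), 'joint_vel': array([-0.00118734, -0.00080769,  0.00136343, -0.00075827, -0.00010078,
       -0.00139229]), 'tau': array([ 1.00079007e-03, -5.31803584e+01, -3.52741349e+01,  7.08603510e-02,
        2.43503298e-02, -1.34575030e-04]), 'ee_pos': array([0.17227758, 0.52204145, 0.20488779]), 'eef_rot': array([-3.14044169e+00, -9.51497911e-05,  2.82282780e+00]), 'force': array([ 0.3582681 , -0.77610442,  0.15064262]), 'moment': array([-0.02755642,  0.05046914, -0.01509445]), 'grip_force': 0.0, 'grip_width': 0.09405275205352848}
scene [-0.01878844 -1.04852009  0.87841277] [ 0.37652947  0.73106404 -0.56900872] [[348.92291112   0.         249.57606383]
 [  0.         348.92291112 193.29334942]
 [  0.           0.           1.        ]]
top [ 0.1896429  -0.01996121  1.54357259] [ 0.20900774  0.00288949 -0.97790972] [[467.86350984   0.         263.61742904]
 [  0.         467.86350984 185.13108792]
 [  0.           0.           1.        ]]
```

View pics/scene0.png

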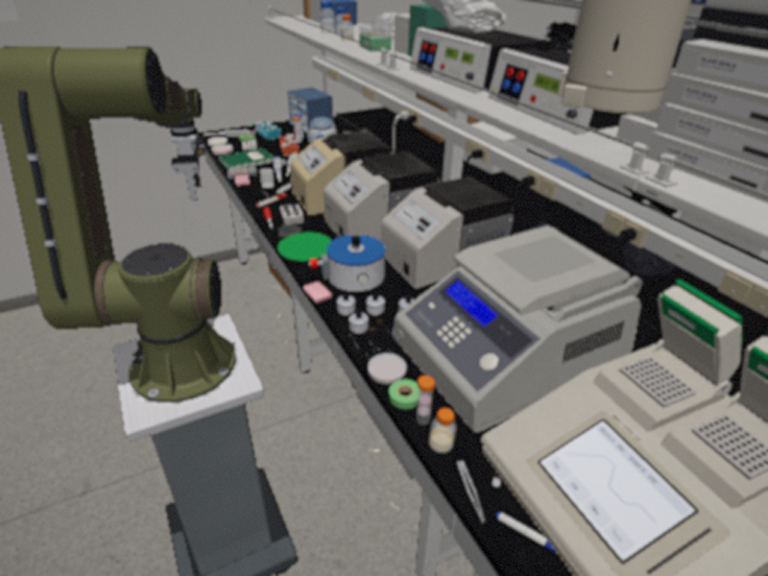

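View pics/top0.png

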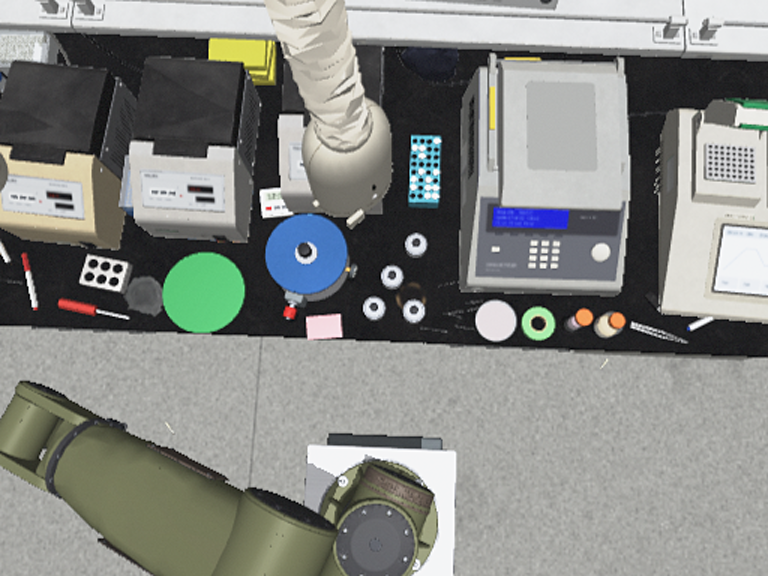

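The top view shows the lid knob at (305,249), the mat at (204,291), the red knob at (290,312) and tins at (416,244), (392,276), (374,308) and (413,310), all in 1.5x pixels. A hanging extractor hood sits at about (345,165). In the scene view three tins are clear at (346,304), (375,304) and (359,322), with a fourth near (405,303) partly hidden.

```bash
python3 - <<'E'
from h import *
L=lambda n:dict(np.load(n+"0.npz"))
def circ(p):
    A=np.c_[2*p[:,:2],np.ones(len(p))]; s=np.linalg.lstsq(A,(p[:,:2]**2).sum(1),rcond=None)[0]; return s[:2],np.sqrt(s[2]+s[0]**2+s[1]**2)
for n in("top","scene"):
    c=L(n); P=cloud(c); hsv=cv2.cvtColor(c["frame"],cv2.COLOR_RGB2HSV); H,S,V=cv2.split(hsv)
    ok=(P[...,0]>0.2)&(P[...,0]<0.85)&(abs(P[...,1])<.75)&(P[...,2]>-.02)&(P[...,2]<.3)
    for nm,m in(("lid",(H>95)&(H<118)&(S>120)&(P[...,2]>.06)),("mat",(H>55)&(H<80)&(S>150)&(P[...,1]>0)),("red",((H<6)|(H>174))&(S>180)&(P[...,2]>.03)&(P[...,1]<.35)&(P[...,1]>-0.1)),("pad",((H<8)|(H>170))&(S>30)&(S<110)&(V>180)&(P[...,1]<.3)&(P[...,1]>0)&(P[...,0]<.5))):
        mm=(m&ok).astype(np.uint8); k,lab,st,ce=cv2.connectedComponentsWithStats(mm)
        if k<2: continue
        i=1+np.argmax(st[1:,4]); q=P[lab==i]
        cs=cv2.findContours((lab==i).astype(np.uint8),0,1)[0]; cp=max(cs,key=len)[:,0]
        e=P[cp[:,1],cp[:,0]]; zm=np.median(q[:,2]); e=e[abs(e[:,2]-zm)<.01]
        print(n,nm,len(q),"mean",q.mean(0).round(4),"zmed",zm.round(4),"min",q.min(0).round(3),"max",q.max(0).round(3),"circ",circ(e))
    pts=([(416,244),(392,276),(374,308),(413,310)],[(346,304),(375,304),(359,322),(405,303)])[n=="scene"]
    for u,v in pts: 
        u/=1.5;v/=1.5;U,W=int(u),int(v); q=P[W-10:W+11,U-10:U+11].reshape(-1,3); qt=q[(q[:,2]>.028)&(q[:,2]<.06)]
        print(n,"tin",world(c,u,v).round(4),"tops",len(qt),qt.mean(0).round(4),(qt.min(0)+qt.max(0)).round(4)/2, qt.max(0).round(4))
    if n=="top":
        print("hood",[world(c,u/1.5,v/1.5).round(3) for u,v in((345,165),(330,200),(356,217),(320,100))],"lidknob",world(c,305/1.5,249/1.5))
        q=P[(P[...,2]>.12)&(P[...,0]>.2)&(P[...,0]<.75)&(abs(P[...,1])<.5)]
        print("tall",q[q[:,0]<.65].min(0),[ (y,q[(q[:,1]>y)&(q[:,1]<y+.1)][:,0].min().round(3) if ((q[:,1]>y)&(q[:,1]<y+.1)).any() else None) for y in np.arange(-.5,.5,.1)])
E
```

```text
top lid 2093 mean [0.5437 0.1774 0.0945] zmed 0.0945 min [0.458 0.09  0.084] max [0.632 0.264 0.105] circ (array([0.54472638, 0.17734472]), np.float64(0.08562823920870348))
top mat 1 mean [ 0.3789  0.4321 -0.0007] zmed -0.0007 min [ 0.379  0.432 -0.001] max [ 0.379  0.432 -0.001] circ (array([0.10783919, 0.12296715]), np.float64(0.41115054460010897))
top red 36 mean [0.4212 0.2069 0.0699] zmed 0.0698 min [0.409 0.193 0.063] max [0.43  0.22  0.075] circ (array([0.42003084, 0.20747879]), np.float64(0.010196365931810891))
top pad 18 mean [0.4254 0.1508 0.0045] zmed 0.0027 min [ 0.422  0.121 -0.005] max [0.429 0.18  0.018] circ (array([0.4278699 , 0.15252528]), np.float64(0.016565698886744164))
top tin [ 0.5875 -0.0577  0.0463] tops 147 [ 0.5906 -0.0557  0.036 ] [ 0.59175 -0.0554   0.04365] [ 0.6153 -0.0334  0.0592]
top tin [ 0.5116 -0.008   0.0535] tops 148 [ 0.5144 -0.0056  0.0364] [ 0.51505 -0.0066   0.0436 ] [0.5375 0.0167 0.0589]
top tin [0.4397 0.0278 0.0525] tops 167 [0.4424 0.0306 0.0365] [0.4442 0.0297 0.043 ] [0.4679 0.0529 0.058 ]
top tin [ 0.4394 -0.0564  0.0494] tops 159 [ 0
[... 1288 characters left out ...]
), np.float64(0.006487425809522345))
scene pad 111 mean [0.4023 0.136  0.0122] zmed 0.0125 min [0.376 0.099 0.007] max [0.428 0.177 0.017] circ (array([0.4025281 , 0.13755037]), np.float64(0.034253075024849984))
scene tin [0.442  0.0151 0.0306] tops 109 [ 0.4416 -0.0028  0.0389] [ 0.44425 -0.0098   0.04175] [0.4674 0.046  0.0553]
scene tin [ 0.5108 -0.0247  0.0342] tops 91 [ 0.5036 -0.0212  0.0367] [ 0.49465 -0.02585  0.04135] [0.5435 0.019  0.0544]
scene tin [ 0.4376 -0.0764  0.0339] tops 89 [ 0.4418 -0.0584  0.0368] [ 0.4621  -0.0343   0.04175] [0.506  0.0124 0.0553]
scene tin [ 0.5876 -0.0553  0.0326] tops 51 [ 0.589  -0.0556  0.0385] [ 0.59555 -0.05315  0.04065] [ 0.6196 -0.0372  0.0528]
```

```bash
python3 - <<'E'
from h import *
c=dict(np.load("top0.npz")); save(c,"t_crop.png",(100,130,300,240),4)
E
```

```text
(no output)
```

View pics/t_crop.png

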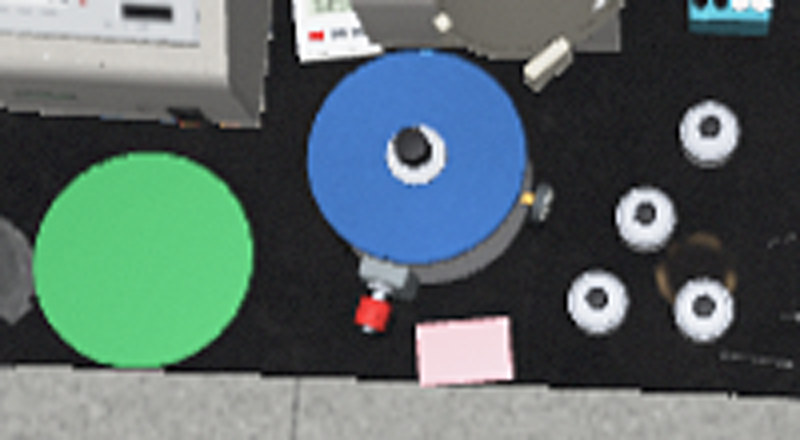

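The crop confirms four tins, the red knob at (372,313) with the pad right of it at (465,350), a white collar round the lid knob at (415,152), and the mat centre at (143,260). The red knob sits 127 mm from the lid axis, which matches the text, so chamber yaw ≈ -13.7°.

```bash
cat >> h.py <<'E'
def go(x,y,z,yaw=None):
    o=get_obs(); R=cv2.Rodrigues(np.zeros(3))[0]
    from scipy.spatial.transform import Rotation as Q
    R=Q.from_euler("xyz",o["eef_rot"]).as_matrix(); d=R.T@(np.array([x,y,z])-o["ee_pos"])*1000
    print("tool mm",d.round(1),"pos",o["ee_pos"].round(4),"rpy",np.degrees(o["eef_rot"]).round(2), "roll deg" , None if yaw is None else round(-((yaw-np.degrees(o["eef_rot"][2])+180)%360-180),2))
E
python3 - <<'E'
from h import *
c=dict(np.load("top0.npz")); P=cloud(c)
print("mat top",atz(c,100+143/4,130+260/4,.003))
s=dict(np.load("scene0.npz"));
for n,Q in(("top",P),("scene",cloud(s))):
    q=Q.reshape(-1,3); d=np.hypot(q[:,0]-.544,q[:,1]-.1765)
    for a in range(0,40,5):
        m=(d>=a/1000)&(d<(a+5)/1000)&(q[:,2]>.08)&(q[:,2]<.2)
        if m.any(): print(n,a,q[m,2].min().round(3),q[m,2].max().round(3))
# height map
for x in np.arange(.50,.76,.03):
    r=[]
    for y in np.arange(-.2,.36,.04):
        q=np.vstack([P.reshape(-1,3),cloud(s).reshape(-1,3)]); m=(abs(q[:,0]-x)<.015)&(abs(q[:,1]-y)<.02)&(q[:,2]<.6)
        r.append(int(1000*np.percentile(q[m,2],95)) if m.any() else -1)
    print(round(x,2),r)
go(.4212,.206,.20,166.3)
E
```

```text
mat top [0.46694568 0.41073399 0.003     ]
top 0 0.127 0.138
top 5 0.093 0.139
top 10 0.093 0.138
top 15 0.093 0.129
top 20 0.091 0.103
top 25 0.086 0.103
top 30 0.089 0.103
top 35 0.085 0.104
scene 0 0.096 0.134
scene 5 0.096 0.136
scene 10 0.096 0.136
scene 15 0.092 0.131
scene 20 0.092 0.102
scene 25 0.091 0.099
scene 30 0.091 0.097
scene 35 0.093 0.098
0.5 [110, 108, 4, 5, 33, 45, 3, 75, 97, 99, 98, 98, 4, 6, 8]
0.53 [129, 126, 3, 4, 31, 52, 3, 94, 98, 133, 128, 99, 96, 4, 6]
0.56 [147, 143, 4, 28, 28, 4, 3, 95, 99, 133, 131, 98, 95, 4, 6]
0.59 [163, 160, 4, 47, 51, 5, 3, 75, 99, 99, 99, 98, 3, 146, 147]
0.62 [263, 176, 4, 15, 34, 4, 4, 4, 97, 99, 99, 95, 3, 164, 170]
0.65 [271, 194, 4, 4, 4, 4, 112, 119, 121, 127, 133, 129, 19, 186, 191]
0.68 [273, 204, 7, 41, 40, 17, 150, 154, 156, 157, 161, 157, 27, 205, 209]
0.71 [273, 207, 40, 49, 46, 78, 171, 177, 177, 177, 180, 179, 30, 214, 228]
0.74 [273, 207, 36, 46, 48, 7, 191, 196, 196, 196, 200, 200, 4, 224, 228]
tool mm [-335.4 -222.1    5.1] pos [0.1723 0.5221 0.2049] rpy [-179.94   -0.    161.73] roll deg -4.57
```

send_rows(
  rows=[
    {"dx": -20, "dy": -13, "jaw": -0.3},
    {"dx": -28, "dy": -18.5, "jaw": -0.3},
    {"dx": -28, "dy": -18.5, "jaw": -0.3},
    {"dx": -28, "dy": -18.5, "jaw": -0.3},
    {"dx": -28, "dy": -18.5, "jaw": -0.3},
    {"dx": -28, "dy": -18.5, "jaw": -0.3},
    {"dx": -28, "dy": -18.5, "jaw": -0.3},
    {"dx": -28, "dy": -18.5, "jaw": -0.3},
    {"dx": -28, "dy": -18.5, "jaw": -0.3},
    {"dx": -28, "dy": -18.5, "jaw": -0.3},
    {"dx": -28, "dy": -18.5, "jaw": -0.3},
    {"roll": -4.5, "jaw": -0.3},
  ],
  force=20,
)

```text
invalid input at $.rows[0]: expected keys dx, dy, dz, roll, jaw
```

```bash
python3 - <<'E'
from h import *
go(.4212,.206,.043,166.3); print(get_obs()["grip_width"])
c=cam("top"); save(c,"a1.png",(150,100,310,240),4); np.savez("top1.npz",**c)
f=c["frame"].astype(int); m=((f[...,1]>f[...,0]*1.4)&(f[...,1]>f[...,2]*1.25)&(f[...,1]>100)); m[:,200:]=0
k,l,st,ce=cv2.connectedComponentsWithStats(m.astype(np.uint8)); i=1+np.argmax(st[1:,4]); print(st[i],ce[i],atz(c,*ce[i],.003), world(c,*ce[i]))
E
```

```text
tool mm [-335.4 -221.9  162.1] pos [0.1723 0.5221 0.2049] rpy [-179.94   -0.    161.73] roll deg -4.57
0.09422361728136724
[ 108  168   55   54 2354] [135.2306712  194.60280374] [0.46822098 0.41260091 0.003     ] [ 0.4691009   0.4139672  -0.00186606]
```

View pics/a1.png

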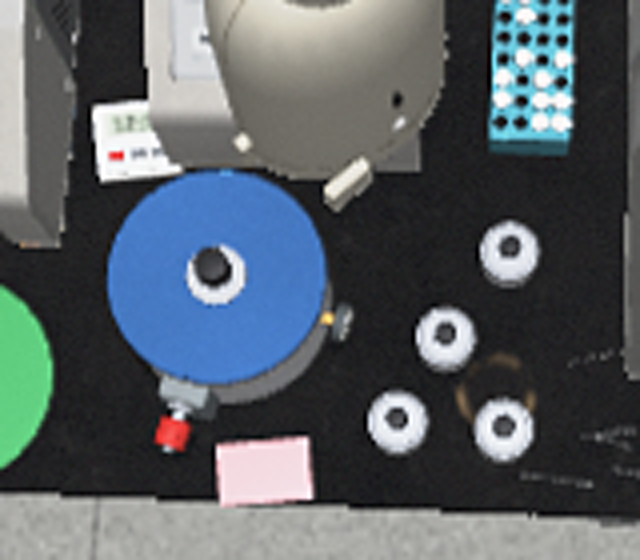

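The move was refused because every row needs all five keys, so the picture shows the scene unchanged: red knob at (172,433) in the crop, pad at (265,470).

send_rows(
  rows=[
    {"dx": -20, "dy": -13, "dz": 0, "roll": 0, "jaw": -0.3},
    {"dx": -30, "dy": -20, "dz": 0, "roll": 0, "jaw": -0.3},
    {"dx": -30, "dy": -20, "dz": 0, "roll": 0, "jaw": -0.3},
    {"dx": -30, "dy": -20, "dz": 0, "roll": 0, "jaw": -0.3},
    {"dx": -30, "dy": -20, "dz": 0, "roll": 0, "jaw": -0.3},
    {"dx": -30, "dy": -20, "dz": 0, "roll": 0, "jaw": -0.3},
    {"dx": -30, "dy": -20, "dz": 0, "roll": 0, "jaw": -0.3},
    {"dx": -30, "dy": -20, "dz": 0, "roll": 0, "jaw": -0.3},
    {"dx": -30, "dy": -20, "dz": 0, "roll": 0, "jaw": -0.3},
    {"dx": -30, "dy": -20, "dz": 0, "roll": 0, "jaw": -0.3},
    {"dx": -30, "dy": -20, "dz": 0, "roll": 0, "jaw": -0.3},
    {"dx": 0, "dy": 0, "dz": 0, "roll": -4.5, "jaw": -0.3},
  ],
  force=20,
)

```text
time_s: 1.15
ee_pos: [0.4121, 0.2158, 0.2053]
eef_rot: [-3.141, 0.0, 2.896]
force: [1.0, -0.0, 0.3]
grip_width: 0.0609
grip_force: 0.0
```

```bash
python3 - <<'E'
from h import *
go(.4212,.206,.043,166.3); print(get_obs()["grip_width"])
E
```

```text
tool mm [-11.2  -7.2 162.3] pos [0.4121 0.2158 0.2053] rpy [-1.7996e+02  3.0000e-02  1.6593e+02] roll deg -0.37
0.06092927360097778
```

send_rows(
  rows=[
    {"dx": -11.2, "dy": -7.2, "dz": 0, "roll": -0.4, "jaw": -0.3},
    {"dx": 0, "dy": 0, "dz": 27, "roll": 0, "jaw": -0.3},
    {"dx": 0, "dy": 0, "dz": 27, "roll": 0, "jaw": -0.3},
    {"dx": 0, "dy": 0, "dz": 27, "roll": 0, "jaw": -0.3},
    {"dx": 0, "dy": 0, "dz": 27, "roll": 0, "jaw": -0.3},
    {"dx": 0, "dy": 0, "dz": 27, "roll": 0, "jaw": -0.3},
    {"dx": 0, "dy": 0, "dz": 27, "roll": 0, "jaw": -0.3},
    {"dx": 0, "dy": 0, "dz": 0, "roll": 0, "jaw": -0.3},
    {"dx": 0, "dy": 0, "dz": 0, "roll": 0, "jaw": 1},
    {"dx": 0, "dy": 0, "dz": 0, "roll": 0, "jaw": 1},
    {"dx": 0, "dy": 0, "dz": 0, "roll": 0, "jaw": 1},
    {"dx": 0, "dy": 0, "dz": 0, "roll": 0, "jaw": 1},
  ],
)

```text
time_s: 2.15
ee_pos: [0.4194, 0.2104, 0.0449]
eef_rot: [3.14, 0.002, 2.908]
force: [-0.6, 1.0, 0.8]
grip_width: 0.0381
grip_force: 0.0
```

send_rows(
  rows=[
    {"dx": 0, "dy": 0, "dz": 0, "roll": 0, "jaw": 1},
    {"dx": 0, "dy": 0, "dz": 0, "roll": 0, "jaw": 1},
    {"dx": 0, "dy": 0, "dz": 0, "roll": 0, "jaw": 1},
    {"dx": 0, "dy": 0, "dz": 0, "roll": 0, "jaw": 1},
  ],
)

```text
time_s: 2.48
ee_pos: [0.4191, 0.2103, 0.0441]
eef_rot: [3.141, 0.001, 2.908]
force: [-0.3, -0.2, 6.7]
grip_width: 0.0255
grip_force: 20.0
```

send_rows(
  rows=[
    {"dx": 5, "dy": 0, "dz": 0, "roll": 0, "jaw": 1},
    {"dx": 5, "dy": 0, "dz": 0, "roll": 0, "jaw": 1},
    {"dx": 5, "dy": 0, "dz": 0, "roll": 0, "jaw": 1},
    {"dx": 5, "dy": 0, "dz": 0, "roll": 0, "jaw": 1},
    {"dx": 5, "dy": 0, "dz": 0, "roll": 0, "jaw": 1},
    {"dx": 6, "dy": 0, "dz": 0, "roll": 0, "jaw": 1},
    {"dx": 0, "dy": 0, "dz": 0, "roll": 0, "jaw": 1},
    {"dx": 0, "dy": 0, "dz": 0, "roll": 0, "jaw": 1},
    {"dx": 0, "dy": 0, "dz": 0, "roll": 0, "jaw": 1},
  ],
)

```text
time_s: 3.23
ee_pos: [0.3888, 0.2179, 0.0441]
eef_rot: [3.14, 0.001, 2.908]
force: [1.4, 5.2, 6.8]
grip_width: 0.0255
grip_force: 20.0
```

send_rows(
  rows=[
    {"dx": 0, "dy": 0, "dz": 0, "roll": 0, "jaw": -0.3},
    {"dx": 0, "dy": 0, "dz": 0, "roll": 0, "jaw": -0.3},
    {"dx": 0, "dy": 0, "dz": 0, "roll": 0, "jaw": -0.3},
    {"dx": 0, "dy": 0, "dz": 0, "roll": 0, "jaw": -0.3},
    {"dx": 0, "dy": 0, "dz": 0, "roll": 0, "jaw": -0.3},
    {"dx": 0, "dy": 0, "dz": 0, "roll": 0, "jaw": -0.3},
    {"dx": 0, "dy": 0, "dz": -25, "roll": 0, "jaw": -0.3},
    {"dx": 0, "dy": 0, "dz": -30, "roll": 0, "jaw": -0.3},
    {"dx": 0, "dy": 0, "dz": -30, "roll": 0, "jaw": -0.3},
    {"dx": 0, "dy": 0, "dz": -30, "roll": 0, "jaw": -0.3},
    {"dx": 0, "dy": 0, "dz": 0, "roll": 0, "jaw": -0.3},
  ],
)

```text
time_s: 4.15
ee_pos: [0.3903, 0.2181, 0.1635]
eef_rot: [3.137, 0.006, 2.908]
force: [0.2, 0.4, 0.6]
grip_width: 0.061
grip_force: 0.0
```

```bash
python3 - <<'E'
from h import *
c=cam("scene"); P=cloud(c); H,S,V=cv2.split(cv2.cvtColor(c["frame"],cv2.COLOR_RGB2HSV))
m=((H<6)|(H>174))&(S>180)&(P[...,2]>.03)&(P[...,2]<.1)&(P[...,1]<.35)&(P[...,1]>0)&(P[...,0]>.3)&(P[...,0]<.6); print(m.sum(),P[m].mean(0))
go(.544,.1765,.106,166.3)
E
```

```text
17 [0.39104737 0.20620209 0.06321805]
tool mm [-159.6   -4.5   55.4] pos [0.3895 0.2177 0.1608] rpy [179.83   0.22 166.63] roll deg 0.33
```

send_rows(
  rows=[
    {"dx": -20, "dy": -4.5, "dz": 0, "roll": 0.3, "jaw": -0.3},
    {"dx": -35, "dy": 0, "dz": 0, "roll": 0, "jaw": -0.3},
    {"dx": -35, "dy": 0, "dz": 0, "roll": 0, "jaw": -0.3},
    {"dx": -35, "dy": 0, "dz": 0, "roll": 0, "jaw": -0.3},
    {"dx": -25, "dy": 0, "dz": 0, "roll": 0, "jaw": -0.3},
    {"dx": -10, "dy": 0, "dz": 5, "roll": 0, "jaw": -0.3},
    {"dx": 0, "dy": 0, "dz": 25, "roll": 0, "jaw": -0.3},
    {"dx": 0, "dy": 0, "dz": 20, "roll": 0, "jaw": -0.3},
    {"dx": 0, "dy": 0, "dz": 5, "roll": 0, "jaw": -0.3},
    {"dx": 0, "dy": 0, "dz": 0, "roll": 0, "jaw": -0.3},
  ],
)

```text
time_s: 5.03
ee_pos: [0.5414, 0.1751, 0.1013]
eef_rot: [-3.14, -0.004, 2.903]
force: [0.8, -0.0, -0.0]
grip_width: 0.0609
grip_force: 0.0
```

```bash
python3 - <<'E'
from h import *
go(.544,.1765,.106,166.3); c=cam("scene"); save(c,"l1.png",(190,130,290,205),6)
E
```

```text
tool mm [-2.2  1.9 -4.7] pos [0.5414 0.1751 0.1013] rpy [-179.89   -0.21  166.35] roll deg 0.05
```

View pics/l1.png

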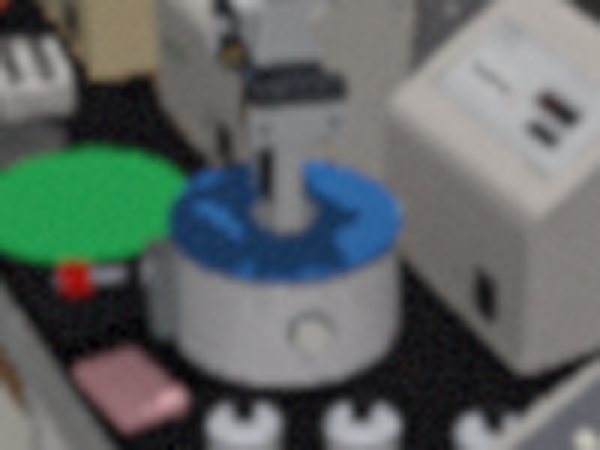

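The picture shows the gripper astride the lid knob at (285,190), the red knob standing out on its stem at (75,280), and the pad untouched. I'll close and lift.

send_rows(
  rows=[
    {"dx": -2.2, "dy": 1.9, "dz": -2.5, "roll": 0, "jaw": -0.3},
    {"dx": 0, "dy": 0, "dz": 0, "roll": 0, "jaw": 1},
    {"dx": 0, "dy": 0, "dz": 0, "roll": 0, "jaw": 1},
    {"dx": 0, "dy": 0, "dz": 0, "roll": 0, "jaw": 1},
    {"dx": 0, "dy": 0, "dz": 0, "roll": 0, "jaw": 1},
    {"dx": 0, "dy": 0, "dz": 0, "roll": 0, "jaw": 1},
    {"dx": 0, "dy": 0, "dz": 0, "roll": 0, "jaw": 1},
    {"dx": 0, "dy": 0, "dz": 0, "roll": 0, "jaw": 1},
    {"dx": 0, "dy": 0, "dz": 0, "roll": 0, "jaw": 1},
  ],
  force=35,
)

```text
time_s: 5.83
ee_pos: [0.5456, 0.1767, 0.1061]
eef_rot: [3.141, 0.0, 2.903]
force: [-0.5, 2.6, 2.5]
grip_width: 0.027
grip_force: 35.0
```

send_rows(
  rows=[
    {"dx": 0, "dy": 0, "dz": -10, "roll": 0, "jaw": 1},
    {"dx": 0, "dy": 0, "dz": -30, "roll": 0, "jaw": 1},
    {"dx": 0, "dy": 0, "dz": -30, "roll": 0, "jaw": 1},
    {"dx": 10, "dy": 16, "dz": 0, "roll": 0, "jaw": 1},
    {"dx": 18, "dy": 30, "dz": 0, "roll": 0, "jaw": 1},
    {"dx": 18, "dy": 30, "dz": 0, "roll": 0, "jaw": 1},
    {"dx": 18, "dy": 30, "dz": 0, "roll": 0, "jaw": 1},
    {"dx": 18, "dy": 30, "dz": 0, "roll": 0, "jaw": 1},
    {"dx": 18, "dy": 30, "dz": 0, "roll": 0, "jaw": 1},
    {"dx": 18, "dy": 30, "dz": 0, "roll": 0, "jaw": 1},
    {"dx": 12, "dy": 20, "dz": 0, "roll": 0, "jaw": 1},
    {"dx": 0, "dy": 0, "dz": 0, "roll": 0, "jaw": 1},
  ],
)

```text
time_s: 6.83
ee_pos: [0.4681, 0.4205, 0.1757]
eef_rot: [-3.141, -0.001, 2.907]
force: [-0.7, -0.7, -4.3]
grip_width: 0.0279
grip_force: 35.0
```

```bash
python3 - <<'E'
from h import *
go(.470,.417,.0305,166.3); c=cam("top"); save(c,"l2.png",(90,100,300,240),3.8)
E
```

```text
tool mm [ -2.8  -2.9 145.2] pos [0.4681 0.4205 0.1757] rpy [-1.7997e+02 -6.0000e-02  1.6655e+02] roll deg 0.25
```

View pics/l2.png

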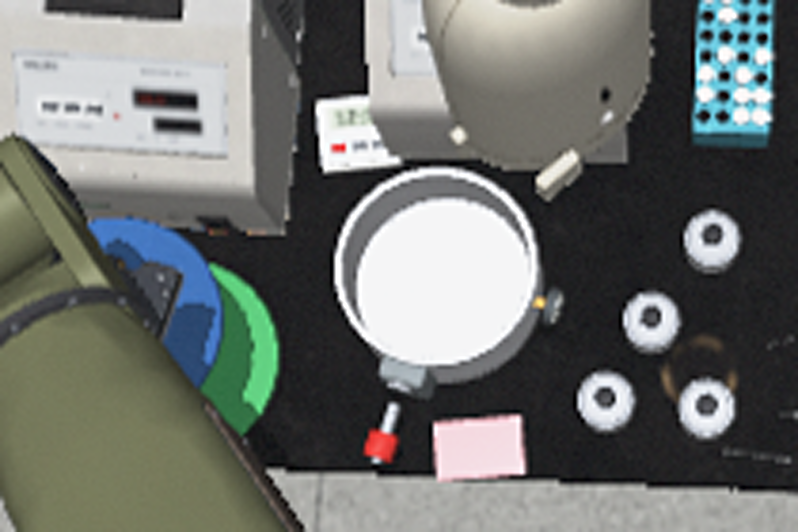

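The lid is held over the mat, the chamber is open and the red knob is out at (380,445).

send_rows(
  rows=[
    {"dx": -2.8, "dy": -2.9, "dz": 25, "roll": 0, "jaw": 1},
    {"dx": 0, "dy": 0, "dz": 30, "roll": 0, "jaw": 1},
    {"dx": 0, "dy": 0, "dz": 30, "roll": 0, "jaw": 1},
    {"dx": 0, "dy": 0, "dz": 30, "roll": 0, "jaw": 1},
    {"dx": 0, "dy": 0, "dz": 15, "roll": 0, "jaw": 1},
    {"dx": 0, "dy": 0, "dz": 8, "roll": 0, "jaw": 1},
    {"dx": 0, "dy": 0, "dz": 6, "roll": 0, "jaw": 1},
    {"dx": 0, "dy": 0, "dz": 0, "roll": 0, "jaw": 1},
    {"dx": 0, "dy": 0, "dz": 0, "roll": 0, "jaw": 1},
  ],
)

```text
time_s: 7.63
ee_pos: [0.4729, 0.4136, 0.0331]
eef_rot: [3.141, 0.001, 2.903]
force: [0.5, 1.0, -3.1]
grip_width: 0.0272
grip_force: 35.0
```

send_rows(
  rows=[
    {"dx": 0, "dy": 0, "dz": 1.5, "roll": 0, "jaw": 1},
    {"dx": 0, "dy": 0, "dz": 1.5, "roll": 0, "jaw": 1},
    {"dx": 0, "dy": 0, "dz": 1, "roll": 0, "jaw": 1},
    {"dx": 0, "dy": 0, "dz": 0, "roll": 0, "jaw": 1},
  ],
)

```text
time_s: 7.97
ee_pos: [0.4729, 0.414, 0.0301]
eef_rot: [3.14, 0.001, 2.903]
force: [-4.0, -4.4, 11.2]
grip_width: 0.0271
grip_force: 35.0
```

send_rows(
  rows=[
    {"dx": 0, "dy": 0, "dz": 0, "roll": 0, "jaw": -0.3},
    {"dx": 0, "dy": 0, "dz": 0, "roll": 0, "jaw": -0.3},
    {"dx": 0, "dy": 0, "dz": 0, "roll": 0, "jaw": -0.3},
    {"dx": 0, "dy": 0, "dz": 0, "roll": 0, "jaw": -0.3},
    {"dx": 0, "dy": 0, "dz": 0, "roll": 0, "jaw": -0.3},
    {"dx": 0, "dy": 0, "dz": 0, "roll": 0, "jaw": -0.3},
    {"dx": 0, "dy": 0, "dz": -25, "roll": 0, "jaw": -0.3},
    {"dx": 0, "dy": 0, "dz": -30, "roll": 0, "jaw": -0.3},
    {"dx": 0, "dy": 0, "dz": -30, "roll": 0, "jaw": -0.3},
    {"dx": 0, "dy": 0, "dz": -30, "roll": 0, "jaw": -0.3},
    {"dx": 0, "dy": 0, "dz": -20, "roll": 0, "jaw": -0.3},
    {"dx": 0, "dy": 0, "dz": 0, "roll": 0, "jaw": -0.3},
  ],
)

```text
time_s: 8.97
ee_pos: [0.4735, 0.4146, 0.1679]
eef_rot: [3.136, 0.004, 2.903]
force: [0.5, -0.1, 0.2]
grip_width: 0.0612
grip_force: 0.0
```

```bash
cat >> h.py <<'E'
def tins(c,box=(.38,.66,-.16,.10)):
    P=cloud(c); f=c["frame"].astype(int); m=(f.min(2)>110)&(f.max(2)-f.min(2)<45)&(P[...,2]>.02)&(P[...,2]<.06)&(P[...,0]>box[0])&(P[...,0]<box[1])&(P[...,1]>box[2])&(P[...,1]<box[3])
    cs=cv2.findContours(m.astype(np.uint8),0,2)[0]
    for q in cs:
        if cv2.contourArea(q)>60:
            (u,v),r=cv2.minEnclosingCircle(q); M=cv2.moments(cv2.convexHull(q)); print("tin",atz(c,M["m10"]/M["m00"],M["m01"]/M["m00"],.034).round(4),"r px",round(r,1))
E
python3 - <<'E'
from h import *
c=cam("top"); tins(c)
f=c["frame"]; H,S,V=cv2.split(cv2.cvtColor(f,cv2.COLOR_RGB2HSV)); s=cam("scene"); P=cloud(s); H,S,V=cv2.split(cv2.cvtColor(s["frame"],cv2.COLOR_RGB2HSV))
m=(H>95)&(H<118)&(S>120)&(P[...,1]>.3)&(P[...,1]<.6)&(P[...,0]<.6)&(P[...,2]<.1); print("lid",m.sum(),P[m].min(0),P[m].max(0),P[m].mean(0))
go(.443,.030,.15,180)
E
```

```text
tin [ 0.4405 -0.0571  0.034 ] r px 7.3
tin [0.4434 0.03   0.034 ] r px 7.2
tin [ 0.5146 -0.0061  0.034 ] r px 7.2
tin [ 0.5909 -0.0566  0.034 ] r px 7.1
lid 462 [ 0.38195102  0.32190223 -0.00504508] [0.58499042 0.58993022 0.05958523] [0.4762038  0.410702   0.01764387]
tool mm [ -62.1 -379.7   12.9] pos [0.4724 0.4136 0.1631] rpy [1.7996e+02 3.0000e-02 1.6633e+02] roll deg -13.67
```

send_rows(
  rows=[
    {"dx": -3, "dy": -20, "dz": 0, "roll": 0, "jaw": 0.1},
    {"dx": -6, "dy": -36, "dz": 0, "roll": 0, "jaw": 0.1},
    {"dx": -6, "dy": -36, "dz": 0, "roll": 0, "jaw": 0.1},
    {"dx": -6, "dy": -36, "dz": 0, "roll": 0, "jaw": 0.1},
    {"dx": -6, "dy": -36, "dz": 0, "roll": 0, "jaw": 0.1},
    {"dx": -6, "dy": -36, "dz": 0, "roll": 0, "jaw": 0.1},
    {"dx": -6, "dy": -36, "dz": 0, "roll": 0, "jaw": 0.1},
    {"dx": -6, "dy": -36, "dz": 0, "roll": 0, "jaw": 0.1},
    {"dx": -6, "dy": -36, "dz": 0, "roll": 0, "jaw": 0.1},
    {"dx": -6, "dy": -36, "dz": 0, "roll": 0, "jaw": 0.1},
    {"dx": -5, "dy": -36, "dz": 0, "roll": 0, "jaw": 0.1},
    {"dx": 0, "dy": 0, "dz": 0, "roll": 0, "jaw": 0.1},
  ],
)

```text
time_s: 10.07
ee_pos: [0.4416, 0.0253, 0.1617]
eef_rot: [-3.14, -0.002, 2.899]
force: [0.7, -0.0, -0.5]
grip_width: 0.0426
grip_force: 0.0
```

```bash
python3 - <<'E'
from h import *
go(.4434,.030,.038,166.3)
E
```

```text
tool mm [ -0.9   5.2 123.7] pos [0.4416 0.0253 0.1617] rpy [-1.7992e+02 -1.2000e-01  1.6611e+02] roll deg -0.19
```

send_rows(
  rows=[
    {"dx": -1, "dy": 5, "dz": 15, "roll": 0, "jaw": 0.1},
    {"dx": 0, "dy": 0, "dz": 30, "roll": 0, "jaw": 0.1},
    {"dx": 0, "dy": 0, "dz": 30, "roll": 0, "jaw": 0.1},
    {"dx": 0, "dy": 0, "dz": 25, "roll": 0, "jaw": 0.1},
    {"dx": 0, "dy": 0, "dz": 15, "roll": 0, "jaw": 0.1},
    {"dx": 0, "dy": 0, "dz": 4, "roll": 0, "jaw": 0.1},
    {"dx": 0, "dy": 0, "dz": 0, "roll": 0, "jaw": 0.1},
    {"dx": 0, "dy": 0, "dz": 0, "roll": 0, "jaw": 0.1},
  ],
)

```text
time_s: 10.73
ee_pos: [0.445, 0.0345, 0.0442]
eef_rot: [-3.142, -0.0, 2.903]
force: [0.5, 0.6, 0.4]
grip_width: 0.0423
grip_force: 0.0
```

```bash
python3 - <<'E'
from h import *
go(.4434,.030,.038,166.3)
s=cam("scene"); save(s,"g1.png",(200,170,290,235),7)
E
```

```text
tool mm [ 0.5 -4.7  6.2] pos [0.445  0.0345 0.0442] rpy [-1.8000e+02 -1.0000e-02  1.6634e+02] roll deg 0.04
```

View pics/g1.png

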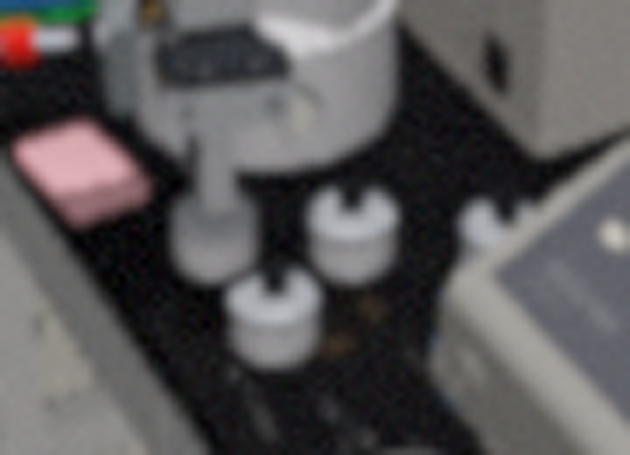

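The gripper is down over the first tin at (215,240), but the previous reading hadn't settled, so it sits about 5 mm off in y. I'll correct that and grip.

send_rows(
  rows=[
    {"dx": 0.5, "dy": -4.7, "dz": 0, "roll": 0, "jaw": 0.1},
    {"dx": 0, "dy": 0, "dz": 5.5, "roll": 0, "jaw": 0.1},
    {"dx": 0, "dy": 0, "dz": 0, "roll": 0, "jaw": 0.1},
    {"dx": 0, "dy": 0, "dz": 0, "roll": 0, "jaw": 1},
    {"dx": 0, "dy": 0, "dz": 0, "roll": 0, "jaw": 1},
    {"dx": 0, "dy": 0, "dz": 0, "roll": 0, "jaw": 1},
    {"dx": 0, "dy": 0, "dz": 0, "roll": 0, "jaw": 1},
    {"dx": 0, "dy": 0, "dz": 0, "roll": 0, "jaw": 1},
    {"dx": 0, "dy": 0, "dz": 0, "roll": 0, "jaw": 1},
    {"dx": 0, "dy": 0, "dz": 0, "roll": 0, "jaw": 1},
  ],
  force=18,
)

```text
time_s: 11.62
ee_pos: [0.4433, 0.0299, 0.0385]
eef_rot: [3.142, 0.0, 2.903]
force: [0.3, -0.4, -0.0]
grip_width: 0.0172
grip_force: 17.9
```

send_rows(
  rows=[
    {"dx": 0, "dy": 0, "dz": -15, "roll": 0, "jaw": 1},
    {"dx": 0, "dy": 0, "dz": -35, "roll": 0, "jaw": 1},
    {"dx": 0, "dy": 0, "dz": -35, "roll": 0, "jaw": 1},
    {"dx": 0, "dy": 0, "dz": -27, "roll": 0, "jaw": 1},
    {"dx": -13.5, "dy": 28, "dz": 0, "roll": 0, "jaw": 1},
    {"dx": -13.5, "dy": 28, "dz": 0, "roll": 0, "jaw": 1},
    {"dx": -13.5, "dy": 28, "dz": 0, "roll": 0, "jaw": 1},
    {"dx": -13.5, "dy": 28, "dz": 0, "roll": 0, "jaw": 1},
    {"dx": -13.5, "dy": 28, "dz": 0, "roll": 0, "jaw": 1},
    {"dx": -13.5, "dy": 28, "dz": 0, "roll": 0, "jaw": 1},
    {"dx": -13.5, "dy": 29, "dz": 0, "roll": 0, "jaw": 1},
    {"dx": 0, "dy": 0, "dz": 0, "roll": 0, "jaw": 1},
  ],
)

```text
time_s: 12.62
ee_pos: [0.5832, 0.2024, 0.1493]
eef_rot: [3.141, -0.001, 2.905]
force: [-2.3, -0.5, -1.5]
grip_width: 0.0172
grip_force: 17.9
```

send_rows(
  rows=[
    {"dx": 0, "dy": 0, "dz": 0, "roll": 0, "jaw": 1},
    {"dx": 0, "dy": 0, "dz": 0, "roll": 0, "jaw": 1},
    {"dx": 0, "dy": 0, "dz": 0, "roll": 0, "jaw": 1},
  ],
)

```text
time_s: 12.87
ee_pos: [0.5813, 0.1982, 0.1505]
eef_rot: [-3.141, -0.0, 2.902]
force: [-0.1, 0.3, -1.6]
grip_width: 0.0171
grip_force: 17.9
```

send_rows(
  rows=[
    {"dx": 0, "dy": 0, "dz": 25, "roll": 0, "jaw": 1},
    {"dx": 0, "dy": 0, "dz": 30, "roll": 0, "jaw": 1},
    {"dx": 0, "dy": 0, "dz": 25, "roll": 0, "jaw": 1},
    {"dx": 0, "dy": 0, "dz": 15, "roll": 0, "jaw": 1},
    {"dx": 0, "dy": 0, "dz": 6, "roll": 0, "jaw": 1},
    {"dx": 0, "dy": 0, "dz": 2, "roll": 0, "jaw": 1},
    {"dx": 0, "dy": 0, "dz": 0, "roll": 0, "jaw": 1},
    {"dx": 0, "dy": 0, "dz": 0, "roll": 0, "jaw": 1},
  ],
)

```text
time_s: 13.53
ee_pos: [0.5823, 0.1989, 0.0489]
eef_rot: [3.141, 0.002, 2.903]
force: [0.5, -0.4, -0.7]
grip_width: 0.0173
grip_force: 17.9
```

send_rows(
  rows=[
    {"dx": 0, "dy": 0, "dz": 2, "roll": 0, "jaw": 1},
    {"dx": 0, "dy": 0, "dz": 0, "roll": 0, "jaw": 1},
    {"dx": 0, "dy": 0, "dz": 0, "roll": 0, "jaw": 0.3},
    {"dx": 0, "dy": 0, "dz": 0, "roll": 0, "jaw": 0.3},
    {"dx": 0, "dy": 0, "dz": 0, "roll": 0, "jaw": 0.3},
    {"dx": 0, "dy": 0, "dz": -20, "roll": 0, "jaw": 0.3},
    {"dx": 0, "dy": 0, "dz": -30, "roll": 0, "jaw": 0.3},
    {"dx": 0, "dy": 0, "dz": -30, "roll": 0, "jaw": 0.3},
    {"dx": 0, "dy": 0, "dz": -20, "roll": 0, "jaw": 0.3},
    {"dx": 0, "dy": 0, "dz": 0, "roll": 0, "jaw": 0.1},
    {"dx": 0, "dy": 0, "dz": 0, "roll": 0, "jaw": 0.1},
    {"dx": 0, "dy": 0, "dz": 0, "roll": 0, "jaw": 0.1},
  ],
)

```text
time_s: 14.53
ee_pos: [0.5813, 0.1988, 0.1444]
eef_rot: [-3.141, -0.001, 2.903]
force: [-0.3, -0.5, -0.8]
grip_width: 0.0421
grip_force: 0.0
```

```bash
python3 - <<'E'
from h import *
c=cam("top"); tins(c); tins(c,(.45,.63,.09,.27)); go(.5146,-.0061,.038,166.3); 
c=cam("top"); save(c,"p1.png",(150,100,310,240),5)
E
```

```text
tin [ 0.4404 -0.057   0.034 ] r px 7.3
tin [ 0.5146 -0.0061  0.034 ] r px 7.2
tin [ 0.5908 -0.0565  0.034 ] r px 7.1
tool mm [  16.  -214.7  106.3] pos [0.5811 0.1988 0.144 ] rpy [-1.7994e+02 -1.1000e-01  1.6634e+02] roll deg 0.04
```

View pics/p1.png

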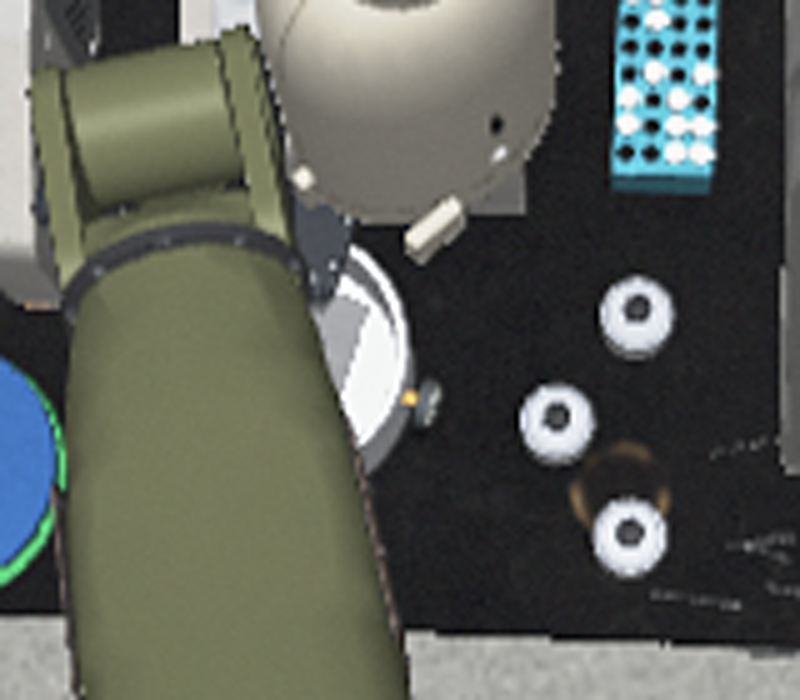

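The tin was released and three remain on the bench at (637,315), (557,420) and (630,535). The arm hides the chamber interior. Next is the middle tin.

send_rows(
  rows=[
    {"dx": 2, "dy": -20, "dz": 0, "roll": 0, "jaw": 0.1},
    {"dx": 3, "dy": -35, "dz": 0, "roll": 0, "jaw": 0.1},
    {"dx": 3, "dy": -35, "dz": 0, "roll": 0, "jaw": 0.1},
    {"dx": 3, "dy": -35, "dz": 0, "roll": 0, "jaw": 0.1},
    {"dx": 2, "dy": -35, "dz": 0, "roll": 0, "jaw": 0.1},
    {"dx": 2, "dy": -35, "dz": 0, "roll": 0, "jaw": 0.1},
    {"dx": 1, "dy": -20, "dz": 0, "roll": 0, "jaw": 0.1},
    {"dx": 0, "dy": 0, "dz": 0, "roll": 0, "jaw": 0.1},
    {"dx": 0, "dy": 0, "dz": 0, "roll": 0, "jaw": 0.1},
    {"dx": 0, "dy": 0, "dz": 0, "roll": 0, "jaw": 0.1},
    {"dx": 0, "dy": 0, "dz": 0, "roll": 0, "jaw": 0.1},
  ],
)

```text
time_s: 15.55
ee_pos: [0.5154, -0.0053, 0.1451]
eef_rot: [3.142, -0.001, 2.904]
force: [0.1, -0.6, 0.2]
grip_width: 0.0424
grip_force: 0.0
```

```bash
python3 - <<'E'
from h import *
c=cam("top"); tins(c); tins(c,(.45,.63,.09,.27)); go(.5146,-.0061,.038,166.3)
s=cam("scene"); tins(s)
E
```

```text
tin [0.5823 0.1993 0.034 ] r px 7.5
tool mm [  0.6  -1.  107.1] pos [ 0.5155 -0.0053  0.1451] rpy [ 1.800e+02 -3.000e-02  1.664e+02] roll deg 0.1
tin [ 0.4392 -0.0666  0.034 ] r px 5.9
tin [0.5478 0.0967 0.034 ] r px 8.3
```

send_rows(
  rows=[
    {"dx": 0.6, "dy": -1, "dz": 22, "roll": 0, "jaw": 0.1},
    {"dx": 0, "dy": 0, "dz": 30, "roll": 0, "jaw": 0.1},
    {"dx": 0, "dy": 0, "dz": 30, "roll": 0, "jaw": 0.1},
    {"dx": 0, "dy": 0, "dz": 18, "roll": 0, "jaw": 0.1},
    {"dx": 0, "dy": 0, "dz": 6, "roll": 0, "jaw": 0.1},
    {"dx": 0, "dy": 0, "dz": 0, "roll": 0, "jaw": 0.1},
    {"dx": 0, "dy": 0, "dz": 0, "roll": 0, "jaw": 0.6},
    {"dx": 0, "dy": 0, "dz": 0, "roll": 0, "jaw": 1},
    {"dx": 0, "dy": 0, "dz": 0, "roll": 0, "jaw": 1},
    {"dx": 0, "dy": 0, "dz": 0, "roll": 0, "jaw": 1},
    {"dx": 0, "dy": 0, "dz": 0, "roll": 0, "jaw": 1},
    {"dx": 0, "dy": 0, "dz": 0, "roll": 0, "jaw": 1},
  ],
)

```text
time_s: 16.65
ee_pos: [0.515, -0.007, 0.0402]
eef_rot: [3.141, 0.002, 2.903]
force: [0.2, 0.9, 5.2]
grip_width: 0.0171
grip_force: 17.9
```

send_rows(
  rows=[
    {"dx": 0, "dy": 0, "dz": -15, "roll": 0, "jaw": 1},
    {"dx": 0, "dy": 0, "dz": -35, "roll": 0, "jaw": 1},
    {"dx": 0, "dy": 0, "dz": -35, "roll": 0, "jaw": 1},
    {"dx": 0, "dy": 0, "dz": -25, "roll": 0, "jaw": 1},
    {"dx": -2, "dy": 25, "dz": 0, "roll": 0, "jaw": 1},
    {"dx": -3, "dy": 35, "dz": 0, "roll": 0, "jaw": 1},
    {"dx": -4, "dy": 35, "dz": 0, "roll": 0, "jaw": 1},
    {"dx": -4, "dy": 35, "dz": 0, "roll": 0, "jaw": 1},
    {"dx": -3, "dy": 25.5, "dz": 0, "roll": 0, "jaw": 1},
    {"dx": 0, "dy": 0, "dz": 0, "roll": 0, "jaw": 1},
    {"dx": 0, "dy": 0, "dz": 0, "roll": 0, "jaw": 1},
    {"dx": 0, "dy": 0, "dz": 0, "roll": 0, "jaw": 1},
  ],
)

```text
time_s: 17.65
ee_pos: [0.5665, 0.1399, 0.1492]
eef_rot: [-3.141, -0.001, 2.903]
force: [-0.6, 0.1, -0.2]
grip_width: 0.0173
grip_force: 17.9
```

send_rows(
  rows=[
    {"dx": 0, "dy": 0, "dz": 25, "roll": 0, "jaw": 1},
    {"dx": 0, "dy": 0, "dz": 30, "roll": 0, "jaw": 1},
    {"dx": 0, "dy": 0, "dz": 25, "roll": 0, "jaw": 1},
    {"dx": 0, "dy": 0, "dz": 14, "roll": 0, "jaw": 1},
    {"dx": 0, "dy": 0, "dz": 5, "roll": 0, "jaw": 1},
    {"dx": 0, "dy": 0, "dz": 2, "roll": 0, "jaw": 1},
    {"dx": 0, "dy": 0, "dz": 0, "roll": 0, "jaw": 1},
    {"dx": 0, "dy": 0, "dz": 0, "roll": 0, "jaw": 1},
    {"dx": 0, "dy": 0, "dz": 0, "roll": 0, "jaw": 1},
  ],
)

```text
time_s: 18.4
ee_pos: [0.5673, 0.1402, 0.0496]
eef_rot: [3.141, 0.002, 2.903]
force: [0.1, 0.8, -1.1]
grip_width: 0.0174
grip_force: 17.9
```

send_rows(
  rows=[
    {"dx": 0, "dy": 0, "dz": 1.5, "roll": 0, "jaw": 1},
    {"dx": 0, "dy": 0, "dz": 0, "roll": 0, "jaw": 1},
    {"dx": 0, "dy": 0, "dz": 0, "roll": 0, "jaw": 0.3},
    {"dx": 0, "dy": 0, "dz": 0, "roll": 0, "jaw": 0.3},
    {"dx": 0, "dy": 0, "dz": 0, "roll": 0, "jaw": 0.3},
    {"dx": 0, "dy": 0, "dz": -20, "roll": 0, "jaw": 0.3},
    {"dx": 0, "dy": 0, "dz": -30, "roll": 0, "jaw": 0.3},
    {"dx": 0, "dy": 0, "dz": -30, "roll": 0, "jaw": 0.3},
    {"dx": 0, "dy": 0, "dz": -20, "roll": 0, "jaw": 0.3},
    {"dx": 0, "dy": 0, "dz": 0, "roll": 0, "jaw": 0.1},
    {"dx": 0, "dy": 0, "dz": 0, "roll": 0, "jaw": 0.1},
    {"dx": 0, "dy": 0, "dz": 0, "roll": 0, "jaw": 0.1},
  ],
)

```text
time_s: 19.4
ee_pos: [0.5663, 0.1402, 0.1458]
eef_rot: [-3.141, -0.001, 2.903]
force: [-0.2, -0.2, -0.6]
grip_width: 0.042
grip_force: 0.0
```

```bash
python3 - <<'E'
from h import *
c=cam("top"); tins(c); go(.4404,-.0570,.038,166.3)
E
```

```text
tin [ 0.4404 -0.057   0.034 ] r px 7.3
tin [ 0.5908 -0.0565  0.034 ] r px 7.1
tool mm [  75.4 -221.2  107.9] pos [0.5662 0.1402 0.1455] rpy [-1.7995e+02 -1.2000e-01  1.6634e+02] roll deg 0.04
```

send_rows(
  rows=[
    {"dx": 6, "dy": -18, "dz": 0, "roll": 0, "jaw": 0.1},
    {"dx": 11, "dy": -33, "dz": 0, "roll": 0, "jaw": 0.1},
    {"dx": 11, "dy": -33, "dz": 0, "roll": 0, "jaw": 0.1},
    {"dx": 11, "dy": -33, "dz": 0, "roll": 0, "jaw": 0.1},
    {"dx": 11, "dy": -33, "dz": 0, "roll": 0, "jaw": 0.1},
    {"dx": 11, "dy": -33, "dz": 0, "roll": 0, "jaw": 0.1},
    {"dx": 9, "dy": -23, "dz": 0, "roll": 0, "jaw": 0.1},
    {"dx": 5.4, "dy": -15.2, "dz": 0, "roll": 0, "jaw": 0.1},
    {"dx": 0, "dy": 0, "dz": 0, "roll": 0, "jaw": 0.1},
    {"dx": 0, "dy": 0, "dz": 0, "roll": 0, "jaw": 0.1},
    {"dx": 0, "dy": 0, "dz": 0, "roll": 0, "jaw": 0.1},
    {"dx": 0, "dy": 0, "dz": 0, "roll": 0, "jaw": 0.1},
  ],
)

```text
time_s: 20.45
ee_pos: [0.4416, -0.0561, 0.1466]
eef_rot: [3.142, -0.001, 2.904]
force: [0.4, 0.5, 0.5]
grip_width: 0.0422
grip_force: 0.0
```

```bash
python3 - <<'E'
from h import *
go(.4404,-.0570,.0385,166.3)
c=cam("top"); tins(c);tins(c,(.45,.63,.09,.27)); save(c,"p2.png",(150,100,310,240),5)
E
```

```text
tool mm [  0.9  -1.2 108.1] pos [ 0.4416 -0.0561  0.1466] rpy [ 1.7999e+02 -4.0000e-02  1.6639e+02] roll deg 0.09
tin [ 0.5945 -0.0572  0.034 ] r px 7.1
tin [0.5681 0.1409 0.034 ] r px 7.6
tin [0.5938 0.2059 0.034 ] r px 16.8
```

View pics/p2.png

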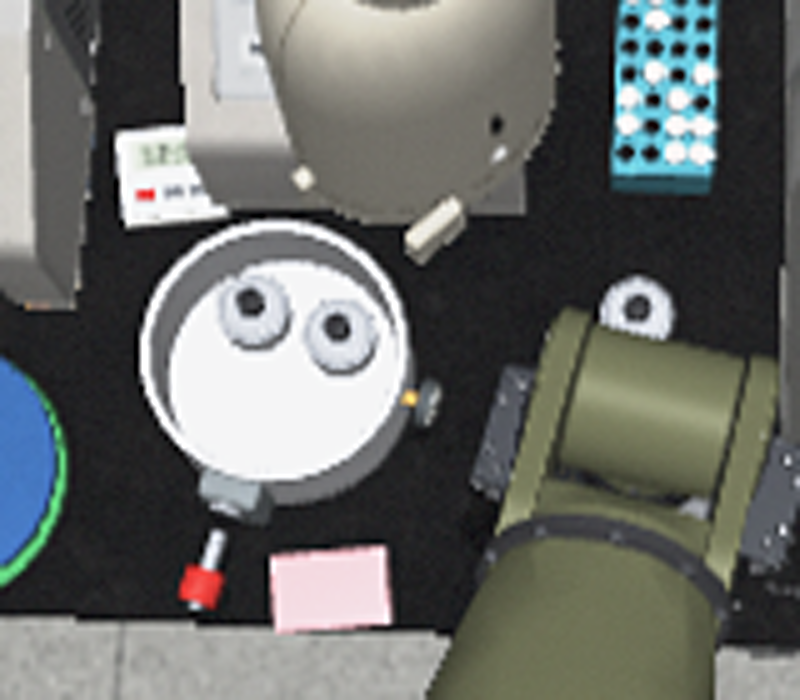

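Two tins stand inside at (255,310) and (340,335), the valve is still out at (200,587), and the far tin is at (637,310). I'll take the near one.

send_rows(
  rows=[
    {"dx": 0.9, "dy": -1, "dz": 22, "roll": 0, "jaw": 0.1},
    {"dx": 0, "dy": 0, "dz": 30, "roll": 0, "jaw": 0.1},
    {"dx": 0, "dy": 0, "dz": 30, "roll": 0, "jaw": 0.1},
    {"dx": 0, "dy": 0, "dz": 18, "roll": 0, "jaw": 0.1},
    {"dx": 0, "dy": 0, "dz": 7, "roll": 0, "jaw": 0.1},
    {"dx": 0, "dy": 0, "dz": 0, "roll": 0, "jaw": 0.1},
    {"dx": 0, "dy": 0, "dz": 0, "roll": 0, "jaw": 0.6},
    {"dx": 0, "dy": 0, "dz": 0, "roll": 0, "jaw": 1},
    {"dx": 0, "dy": 0, "dz": 0, "roll": 0, "jaw": 1},
    {"dx": 0, "dy": 0, "dz": 0, "roll": 0, "jaw": 1},
    {"dx": 0, "dy": 0, "dz": 0, "roll": 0, "jaw": 1},
    {"dx": 0, "dy": 0, "dz": 0, "roll": 0, "jaw": 1},
  ],
)

```text
time_s: 21.5
ee_pos: [0.4407, -0.0576, 0.0406]
eef_rot: [3.141, 0.001, 2.903]
force: [0.8, 2.2, 4.9]
grip_width: 0.0176
grip_force: 17.9
```

send_rows(
  rows=[
    {"dx": 0, "dy": 0, "dz": -15, "roll": 0, "jaw": 1},
    {"dx": 0, "dy": 0, "dz": -35, "roll": 0, "jaw": 1},
    {"dx": 0, "dy": 0, "dz": -35, "roll": 0, "jaw": 1},
    {"dx": 0, "dy": 15, "dz": -25, "roll": 0, "jaw": 1},
    {"dx": -2, "dy": 35, "dz": 0, "roll": 0, "jaw": 1},
    {"dx": -2, "dy": 35, "dz": 0, "roll": 0, "jaw": 1},
    {"dx": -2, "dy": 35, "dz": 0, "roll": 0, "jaw": 1},
    {"dx": -2, "dy": 35, "dz": 0, "roll": 0, "jaw": 1},
    {"dx": -2, "dy": 35, "dz": 0, "roll": 0, "jaw": 1},
    {"dx": -2, "dy": 35, "dz": 0, "roll": 0, "jaw": 1},
    {"dx": -2, "dy": 35, "dz": 0, "roll": 0, "jaw": 1},
    {"dx": -1, "dy": 23, "dz": 0, "roll": 0, "jaw": 1},
  ],
)

```text
time_s: 22.5
ee_pos: [0.5218, 0.2166, 0.1497]
eef_rot: [3.142, -0.0, 2.904]
force: [0.6, -0.2, -0.3]
grip_width: 0.0172
grip_force: 17.9
```

send_rows(
  rows=[
    {"dx": 0, "dy": 0, "dz": 0, "roll": 0, "jaw": 1},
    {"dx": 0, "dy": 0, "dz": 0, "roll": 0, "jaw": 1},
    {"dx": 0, "dy": 0, "dz": 0, "roll": 0, "jaw": 1},
    {"dx": 0, "dy": 0, "dz": 0, "roll": 0, "jaw": 1},
  ],
)

```text
time_s: 22.83
ee_pos: [0.5215, 0.2129, 0.15]
eef_rot: [-3.141, -0.0, 2.902]
force: [0.7, -0.4, -0.9]
grip_width: 0.0174
grip_force: 17.9
```

send_rows(
  rows=[
    {"dx": 0, "dy": 0, "dz": 25, "roll": 0, "jaw": 1},
    {"dx": 0, "dy": 0, "dz": 30, "roll": 0, "jaw": 1},
    {"dx": 0, "dy": 0, "dz": 25, "roll": 0, "jaw": 1},
    {"dx": 0, "dy": 0, "dz": 14, "roll": 0, "jaw": 1},
    {"dx": 0, "dy": 0, "dz": 5, "roll": 0, "jaw": 1},
    {"dx": 0, "dy": 0, "dz": 2, "roll": 0, "jaw": 1},
    {"dx": 0, "dy": 0, "dz": 0, "roll": 0, "jaw": 1},
    {"dx": 0, "dy": 0, "dz": 0, "roll": 0, "jaw": 1},
    {"dx": 0, "dy": 0, "dz": 0, "roll": 0, "jaw": 1},
  ],
)

```text
time_s: 23.58
ee_pos: [0.5221, 0.2139, 0.0501]
eef_rot: [3.141, 0.001, 2.903]
force: [-0.2, 0.7, -0.4]
grip_width: 0.0172
grip_force: 17.9
```

send_rows(
  rows=[
    {"dx": 0, "dy": 0, "dz": 2, "roll": 0, "jaw": 1},
    {"dx": 0, "dy": 0, "dz": 0, "roll": 0, "jaw": 1},
    {"dx": 0, "dy": 0, "dz": 0, "roll": 0, "jaw": 0.3},
    {"dx": 0, "dy": 0, "dz": 0, "roll": 0, "jaw": 0.3},
    {"dx": 0, "dy": 0, "dz": 0, "roll": 0, "jaw": 0.3},
    {"dx": 0, "dy": 0, "dz": -20, "roll": 0, "jaw": 0.3},
    {"dx": 0, "dy": 0, "dz": -30, "roll": 0, "jaw": 0.3},
    {"dx": 0, "dy": 0, "dz": -30, "roll": 0, "jaw": 0.3},
    {"dx": 0, "dy": 0, "dz": -20, "roll": 0, "jaw": 0.3},
    {"dx": 0, "dy": 0, "dz": 0, "roll": 0, "jaw": 0.1},
    {"dx": 0, "dy": 0, "dz": 0, "roll": 0, "jaw": 0.1},
    {"dx": 0, "dy": 0, "dz": 0, "roll": 0, "jaw": 0.1},
  ],
)

```text
time_s: 24.58
ee_pos: [0.5212, 0.2137, 0.1459]
eef_rot: [-3.141, -0.001, 2.903]
force: [0.2, -0.1, -0.5]
grip_width: 0.0422
grip_force: 0.0
```

```bash
python3 - <<'E'
from h import *
c=cam("top"); tins(c); go(.50,-.03,.15,80)
E
```

```text
tin [ 0.5908 -0.0565  0.034 ] r px 7.1
tool mm [ -37.1 -241.7   -4.2] pos [0.521  0.2137 0.1456] rpy [-1.7993e+02 -1.0000e-01  1.6633e+02] roll deg 86.33
```

send_rows(
  rows=[
    {"dx": -5, "dy": -32, "dz": 0, "roll": 0, "jaw": 0.1},
    {"dx": -5, "dy": -35, "dz": 0, "roll": 0, "jaw": 0.1},
    {"dx": -5, "dy": -35, "dz": 0, "roll": 0, "jaw": 0.1},
    {"dx": -5, "dy": -35, "dz": -4, "roll": 0, "jaw": 0.1},
    {"dx": -5, "dy": -35, "dz": 0, "roll": 0, "jaw": 0.1},
    {"dx": -6, "dy": -35, "dz": 0, "roll": 0, "jaw": 0.1},
    {"dx": -6, "dy": -35, "dz": 0, "roll": 0, "jaw": 0.1},
  ],
)

```text
time_s: 25.22
ee_pos: [0.4995, -0.0316, 0.1499]
eef_rot: [-3.141, -0.002, 2.903]
force: [0.5, -0.0, 0.2]
grip_width: 0.0425
grip_force: 0.0
```

send_rows(
  rows=[
    {"dx": 0, "dy": 0, "dz": 0, "roll": 7, "jaw": 0.1},
    {"dx": 0, "dy": 0, "dz": 0, "roll": 7, "jaw": 0.1},
    {"dx": 0, "dy": 0, "dz": 0, "roll": 7, "jaw": 0.1},
    {"dx": 0, "dy": 0, "dz": 0, "roll": 7, "jaw": 0.1},
    {"dx": 0, "dy": 0, "dz": 0, "roll": 7, "jaw": 0.1},
    {"dx": 0, "dy": 0, "dz": 0, "roll": 7, "jaw": 0.1},
    {"dx": 0, "dy": 0, "dz": 0, "roll": 7, "jaw": 0.1},
    {"dx": 0, "dy": 0, "dz": 0, "roll": 7, "jaw": 0.1},
    {"dx": 0, "dy": 0, "dz": 0, "roll": 7, "jaw": 0.1},
    {"dx": 0, "dy": 0, "dz": 0, "roll": 7, "jaw": 0.1},
    {"dx": 0, "dy": 0, "dz": 0, "roll": 7, "jaw": 0.1},
    {"dx": 0, "dy": 0, "dz": 0, "roll": 7, "jaw": 0.1},
  ],
)

```text
time_s: 26.22
ee_pos: [0.4999, -0.0299, 0.1497]
eef_rot: [-3.139, 0.0, 1.431]
force: [0.9, 0.1, -0.2]
grip_width: 0.0424
grip_force: 0.0
```

send_rows(
  rows=[
    {"dx": 0, "dy": 0, "dz": 0, "roll": 0, "jaw": 0.1},
    {"dx": 0, "dy": 0, "dz": 0, "roll": 0, "jaw": 0.1},
    {"dx": 0, "dy": 0, "dz": 0, "roll": 0, "jaw": 0.1},
  ],
)

```text
time_s: 26.47
ee_pos: [0.5002, -0.03, 0.1504]
eef_rot: [-3.141, 0.0, 1.441]
force: [-0.7, -0.2, 0.5]
grip_width: 0.0425
grip_force: 0.0
```

```bash
python3 - <<'E'
from h import *
c=cam("top"); tins(c);tins(c,(.45,.63,.09,.27)); go(.5908,-.0565,.038,80)
E
```

```text
tin [0.5219 0.2142 0.034 ] r px 7.6
tin [0.5683 0.1407 0.034 ] r px 7.6
tin [0.5823 0.1991 0.034 ] r px 7.7
tool mm [-14.5  93.3 112.5] pos [ 0.5002 -0.03    0.1506] rpy [-179.96    0.     82.53] roll deg 2.53
```

send_rows(
  rows=[
    {"dx": -4, "dy": 25, "dz": 0, "roll": 0, "jaw": 0.1},
    {"dx": -5, "dy": 34, "dz": 0, "roll": 0, "jaw": 0.1},
    {"dx": -5.5, "dy": 34.3, "dz": 0, "roll": 0, "jaw": 0.1},
    {"dx": 0, "dy": 0, "dz": 20, "roll": 0, "jaw": 0.1},
    {"dx": 0, "dy": 0, "dz": 25, "roll": 0, "jaw": 0.1},
    {"dx": 0, "dy": 0, "dz": 15, "roll": 0, "jaw": 0.1},
    {"dx": 0, "dy": 0, "dz": 0, "roll": 0, "jaw": 0.1},
    {"dx": 0, "dy": 0, "dz": 0, "roll": 0, "jaw": 0.1},
    {"dx": 0, "dy": 0, "dz": 0, "roll": 0, "jaw": 0.1},
  ],
)

```text
time_s: 27.27
ee_pos: [0.5915, -0.0569, 0.0922]
eef_rot: [3.14, 0.0, 1.438]
force: [-0.9, 0.1, 0.8]
grip_width: 0.0424
grip_force: 0.0
```

```bash
python3 - <<'E'
from h import *
go(.5908,-.0565,.038,82.5)
s=cam("scene"); save(s,"g2.png",(210,165,300,230),7)
E
```

```text
tool mm [ 0.3 -0.8 54.2] pos [ 0.5915 -0.0569  0.0922] rpy [179.91   0.    82.39] roll deg -0.11
```

View pics/g2.png

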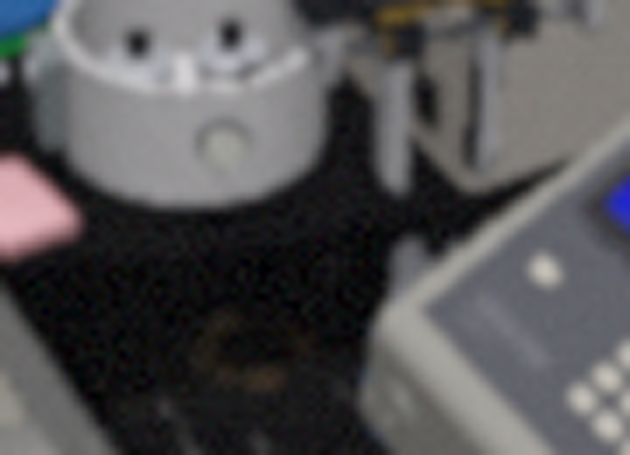

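The gripper is open above the far tin. The tin's left edge shows at (390,260) in the crop, the same scene pixel (~265,202) as before, so it hasn't been knocked. I'll descend and grip.

send_rows(
  rows=[
    {"dx": 0.3, "dy": -0.8, "dz": 20, "roll": 0, "jaw": 0.1},
    {"dx": 0, "dy": 0, "dz": 20, "roll": 0, "jaw": 0.1},
    {"dx": 0, "dy": 0, "dz": 10, "roll": 0, "jaw": 0.1},
    {"dx": 0, "dy": 0, "dz": 3, "roll": 0, "jaw": 0.1},
    {"dx": 0, "dy": 0, "dz": 0, "roll": 0, "jaw": 0.1},
    {"dx": 0, "dy": 0, "dz": 0, "roll": 0, "jaw": 0.6},
    {"dx": 0, "dy": 0, "dz": 0, "roll": 0, "jaw": 1},
    {"dx": 0, "dy": 0, "dz": 0, "roll": 0, "jaw": 1},
    {"dx": 0, "dy": 0, "dz": 0, "roll": 0, "jaw": 1},
    {"dx": 0, "dy": 0, "dz": 0, "roll": 0, "jaw": 1},
    {"dx": 0, "dy": 0, "dz": 0, "roll": 0, "jaw": 1},
  ],
)

```text
time_s: 28.23
ee_pos: [0.5906, -0.0564, 0.0385]
eef_rot: [3.14, -0.0, 1.437]
force: [0.9, -0.4, 4.1]
grip_width: 0.0173
grip_force: 17.7
```

send_rows(
  rows=[
    {"dx": 0, "dy": 0, "dz": -15, "roll": 0, "jaw": 1},
    {"dx": 0, "dy": 0, "dz": -35, "roll": 0, "jaw": 1},
    {"dx": 0, "dy": 0, "dz": -35, "roll": 0, "jaw": 1},
    {"dx": 0, "dy": -12, "dz": -27, "roll": 0, "jaw": 1},
    {"dx": 28, "dy": -14, "dz": 0, "roll": 0, "jaw": 1},
    {"dx": 28, "dy": -14, "dz": 0, "roll": 0, "jaw": 1},
    {"dx": 28, "dy": -14, "dz": 0, "roll": 0, "jaw": 1},
    {"dx": 28, "dy": -14, "dz": 0, "roll": 0, "jaw": 1},
    {"dx": 28, "dy": -14, "dz": 0, "roll": 0, "jaw": 1},
    {"dx": 28, "dy": -14, "dz": 0, "roll": 0, "jaw": 1},
    {"dx": 28, "dy": -13, "dz": 0, "roll": 0, "jaw": 1},
    {"dx": 2, "dy": 0, "dz": 0, "roll": 0, "jaw": 1},
  ],
)

```text
time_s: 29.23
ee_pos: [0.5068, 0.158, 0.1499]
eef_rot: [-3.141, -0.0, 1.44]
force: [0.6, 0.2, -1.1]
grip_width: 0.0176
grip_force: 18.0
```

send_rows(
  rows=[
    {"dx": 0, "dy": 0, "dz": 0, "roll": 0, "jaw": 1},
    {"dx": 0, "dy": 0, "dz": 0, "roll": 0, "jaw": 1},
    {"dx": 0, "dy": 0, "dz": 0, "roll": 0, "jaw": 1},
  ],
)

```text
time_s: 29.48
ee_pos: [0.5087, 0.1534, 0.1498]
eef_rot: [-3.141, 0.0, 1.436]
force: [-0.2, 0.7, -1.1]
grip_width: 0.0178
grip_force: 18.0
```

send_rows(
  rows=[
    {"dx": 1, "dy": 0, "dz": 25, "roll": 0, "jaw": 1},
    {"dx": 0, "dy": 0, "dz": 30, "roll": 0, "jaw": 1},
    {"dx": 0, "dy": 0, "dz": 25, "roll": 0, "jaw": 1},
    {"dx": 0, "dy": 0, "dz": 14, "roll": 0, "jaw": 1},
    {"dx": 0, "dy": 0, "dz": 5, "roll": 0, "jaw": 1},
    {"dx": 0, "dy": 0, "dz": 2.5, "roll": 0, "jaw": 1},
    {"dx": 0, "dy": 0, "dz": 0, "roll": 0, "jaw": 1},
    {"dx": 0, "dy": 0, "dz": 0, "roll": 0, "jaw": 1},
    {"dx": 0, "dy": 0, "dz": 0, "roll": 0, "jaw": 1},
  ],
)

```text
time_s: 30.23
ee_pos: [0.5093, 0.1553, 0.0495]
eef_rot: [3.14, -0.001, 1.437]
force: [-0.9, 0.3, -1.2]
grip_width: 0.0174
grip_force: 18.0
```

send_rows(
  rows=[
    {"dx": 0, "dy": 0, "dz": 2.8, "roll": 0, "jaw": 1},
    {"dx": 0, "dy": 0, "dz": 0, "roll": 0, "jaw": 1},
    {"dx": 0, "dy": 0, "dz": 0, "roll": 0, "jaw": 0.3},
    {"dx": 0, "dy": 0, "dz": 0, "roll": 0, "jaw": 0.3},
    {"dx": 0, "dy": 0, "dz": 0, "roll": 0, "jaw": 0.3},
    {"dx": 0, "dy": 0, "dz": -20, "roll": 0, "jaw": 0.3},
    {"dx": 0, "dy": 0, "dz": -30, "roll": 0, "jaw": 0.3},
    {"dx": 0, "dy": 0, "dz": -30, "roll": 0, "jaw": 0.3},
    {"dx": 0, "dy": 0, "dz": -30, "roll": 0, "jaw": 0.3},
    {"dx": 0, "dy": 0, "dz": 0, "roll": 0, "jaw": 0.1},
    {"dx": 0, "dy": 0, "dz": 0, "roll": 0, "jaw": 0.1},
    {"dx": 0, "dy": 0, "dz": 0, "roll": 0, "jaw": 0.1},
  ],
)

```text
time_s: 31.23
ee_pos: [0.5083, 0.1552, 0.1548]
eef_rot: [-3.141, 0.0, 1.437]
force: [-0.3, -0.5, 0.9]
grip_width: 0.0424
grip_force: 0.0
```

send_rows(
  rows=[
    {"dx": 0, "dy": 0, "dz": 0, "roll": -7, "jaw": -0.3},
    {"dx": 0, "dy": 0, "dz": 0, "roll": -7, "jaw": -0.3},
    {"dx": 0, "dy": 0, "dz": 0, "roll": -7, "jaw": -0.3},
    {"dx": 0, "dy": 0, "dz": 0, "roll": -7, "jaw": -0.3},
    {"dx": 0, "dy": 0, "dz": 0, "roll": -7, "jaw": -0.3},
    {"dx": 0, "dy": 0, "dz": 0, "roll": -7, "jaw": -0.3},
    {"dx": 0, "dy": 0, "dz": 0, "roll": -7, "jaw": -0.3},
    {"dx": 0, "dy": 0, "dz": 0, "roll": -7, "jaw": -0.3},
    {"dx": 0, "dy": 0, "dz": 0, "roll": -7, "jaw": -0.3},
    {"dx": 0, "dy": 0, "dz": 0, "roll": -7, "jaw": -0.3},
    {"dx": 0, "dy": 0, "dz": 0, "roll": -7, "jaw": -0.3},
    {"dx": 0, "dy": 0, "dz": 0, "roll": -7, "jaw": -0.3},
  ],
)

```text
time_s: 32.23
ee_pos: [0.508, 0.1552, 0.154]
eef_rot: [-3.14, -0.003, 2.909]
force: [0.1, 0.9, 0.3]
grip_width: 0.0611
grip_force: 0.0
```

send_rows(
  rows=[
    {"dx": 0, "dy": 0, "dz": 0, "roll": 0, "jaw": -0.3},
    {"dx": 0, "dy": 0, "dz": 0, "roll": 0, "jaw": -0.3},
    {"dx": 0, "dy": 0, "dz": 0, "roll": 0, "jaw": -0.3},
  ],
)

```text
time_s: 32.48
ee_pos: [0.5084, 0.1553, 0.1549]
eef_rot: [-3.141, -0.001, 2.899]
force: [-0.2, 0.0, -0.2]
grip_width: 0.0613
grip_force: 0.0
```

```bash
python3 - <<'E'
from h import *
go(.4729,.414,.155,166.3)
E
```

```text
tool mm [ 9.670e+01  2.426e+02 -1.000e-01] pos [0.5084 0.1553 0.1549] rpy [-1.7997e+02 -6.0000e-02  1.6609e+02] roll deg -0.21
```

send_rows(
  rows=[
    {"dx": 7, "dy": 18, "dz": 0, "roll": 0, "jaw": -0.3},
    {"dx": 14, "dy": 35, "dz": 0, "roll": 0, "jaw": -0.3},
    {"dx": 14, "dy": 35, "dz": 0, "roll": 0, "jaw": -0.3},
    {"dx": 14, "dy": 35, "dz": 0, "roll": 0, "jaw": -0.3},
    {"dx": 14, "dy": 35, "dz": 0, "roll": 0, "jaw": -0.3},
    {"dx": 14, "dy": 35, "dz": 0, "roll": 0, "jaw": -0.3},
    {"dx": 14, "dy": 35, "dz": 0, "roll": 0, "jaw": -0.3},
    {"dx": 5.7, "dy": 14.6, "dz": 0, "roll": -0.2, "jaw": -0.3},
    {"dx": 0, "dy": 0, "dz": 0, "roll": 0, "jaw": -0.3},
    {"dx": 0, "dy": 0, "dz": 0, "roll": 0, "jaw": -0.3},
    {"dx": 0, "dy": 0, "dz": 0, "roll": 0, "jaw": -0.3},
    {"dx": 0, "dy": 0, "dz": 0, "roll": 0, "jaw": -0.3},
  ],
)

```text
time_s: 33.48
ee_pos: [0.4725, 0.4128, 0.1557]
eef_rot: [-3.141, -0.0, 2.904]
force: [0.3, 0.2, 0.0]
grip_width: 0.0609
grip_force: 0.0
```

```bash
python3 - <<'E'
from h import *
go(.4729,.414,.032,166.3)
c=cam("top"); tins(c);tins(c,(.45,.63,.09,.27)); save(c,"p3.png",(110,100,310,240),4)
E
```

```text
tool mm [-1.000e-01  1.300e+00  1.237e+02] pos [0.4725 0.4128 0.1557] rpy [-179.99   -0.    166.4 ] roll deg 0.1
tin [0.5088 0.1557 0.034 ] r px 7.7
tin [0.5214 0.214  0.034 ] r px 7.8
tin [0.5675 0.1403 0.034 ] r px 7.7
tin [0.5819 0.1988 0.034 ] r px 7.8
```

View pics/p3.png

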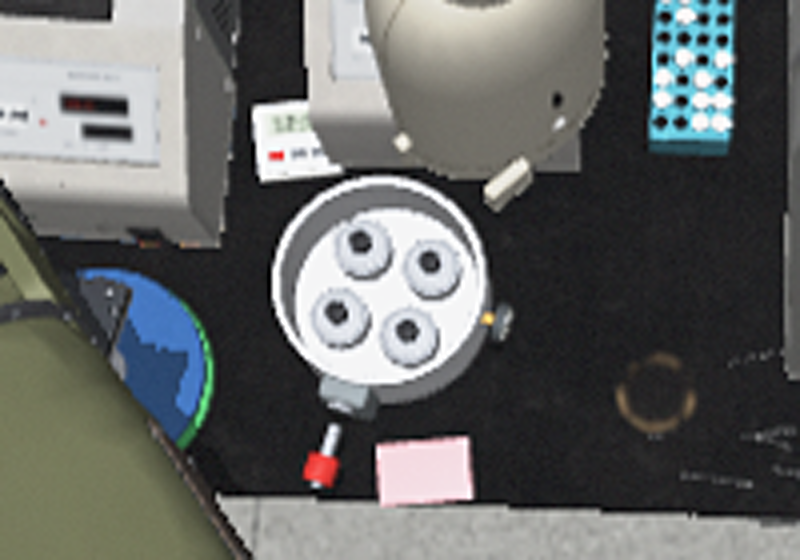

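All four tins stand in the chamber at (362,250), (432,268), (340,318) and (410,335), and the valve is out at (322,468). Now the lid.

send_rows(
  rows=[
    {"dx": 0, "dy": 1, "dz": 20, "roll": 0, "jaw": -0.3},
    {"dx": 0, "dy": 0, "dz": 32, "roll": 0, "jaw": -0.3},
    {"dx": 0, "dy": 0, "dz": 32, "roll": 0, "jaw": -0.3},
    {"dx": 0, "dy": 0, "dz": 25, "roll": 0, "jaw": -0.3},
    {"dx": 0, "dy": 0, "dz": 14, "roll": 0, "jaw": -0.3},
    {"dx": 0, "dy": 0, "dz": 0, "roll": 0, "jaw": -0.3},
    {"dx": 0, "dy": 0, "dz": 0, "roll": 0, "jaw": 0.3},
    {"dx": 0, "dy": 0, "dz": 0, "roll": 0, "jaw": 1},
    {"dx": 0, "dy": 0, "dz": 0, "roll": 0, "jaw": 1},
    {"dx": 0, "dy": 0, "dz": 0, "roll": 0, "jaw": 1},
    {"dx": 0, "dy": 0, "dz": 0, "roll": 0, "jaw": 1},
    {"dx": 0, "dy": 0, "dz": 0, "roll": 0, "jaw": 1},
  ],
  force=35,
)

```text
time_s: 34.53
ee_pos: [0.4725, 0.4149, 0.0335]
eef_rot: [3.141, 0.001, 2.907]
force: [-2.0, -2.4, 5.9]
grip_width: 0.0277
grip_force: 35.0
```

```bash
python3 - <<'E'
from h import *
c=cam("top"); P=cloud(c); d=np.hypot(P[...,0]-.545,P[...,1]-.177); m=(P[...,2]>.08)&(P[...,2]<.092)&(d<.1)&(d>.06)
q=P[m]; A=np.c_[2*q[:,:2],np.ones(len(q))]; s=np.linalg.lstsq(A,(q[:,:2]**2).sum(1),rcond=None)[0]; print("rim",m.sum(),s[:2],np.sqrt(s[2]+s[0]**2+s[1]**2))
print(get_obs()["ee_pos"],get_obs()["grip_width"])
E
```

```text
rim 292 [0.54270997 0.17730055] 0.08277032778865692
[0.47251256 0.41487695 0.03345356] 0.027202881519922933
```

send_rows(
  rows=[
    {"dx": 0, "dy": 0, "dz": -10, "roll": 0, "jaw": 1},
    {"dx": 0, "dy": 0, "dz": -35, "roll": 0, "jaw": 1},
    {"dx": 0, "dy": 0, "dz": -35, "roll": 0, "jaw": 1},
    {"dx": 0, "dy": 0, "dz": -35, "roll": 0, "jaw": 1},
    {"dx": -11, "dy": -18, "dz": 0, "roll": 0, "jaw": 1},
    {"dx": -18, "dy": -30, "dz": 0, "roll": 0, "jaw": 1},
    {"dx": -18, "dy": -30, "dz": 0, "roll": 0, "jaw": 1},
    {"dx": -18, "dy": -30, "dz": 0, "roll": 0, "jaw": 1},
    {"dx": -18, "dy": -30, "dz": 0, "roll": 0, "jaw": 1},
    {"dx": -18, "dy": -30, "dz": 0, "roll": 0, "jaw": 1},
    {"dx": -16, "dy": -28, "dz": 0, "roll": 0, "jaw": 1},
    {"dx": -9.8, "dy": -17.4, "dz": 0, "roll": 0, "jaw": 1},
  ],
)

```text
time_s: 35.58
ee_pos: [0.5463, 0.175, 0.148]
eef_rot: [-3.141, -0.0, 2.905]
force: [0.2, 0.9, -3.8]
grip_width: 0.0274
grip_force: 35.0
```

send_rows(
  rows=[
    {"dx": 0, "dy": 0, "dz": 0, "roll": 0, "jaw": 1},
    {"dx": 0, "dy": 0, "dz": 0, "roll": 0, "jaw": 1},
    {"dx": 0, "dy": 0, "dz": 0, "roll": 0, "jaw": 1},
    {"dx": 0, "dy": 0, "dz": 0, "roll": 0, "jaw": 1},
    {"dx": 0, "dy": 0, "dz": 0, "roll": 0, "jaw": 1},
  ],
)

```text
time_s: 36.0
ee_pos: [0.5456, 0.1788, 0.1477]
eef_rot: [3.142, -0.0, 2.908]
force: [0.4, 0.0, -3.8]
grip_width: 0.0273
grip_force: 35.0
```

```bash
python3 - <<'E'
from h import *
go(.5449,.1775,.1095,166.3)
E
```

```text
tool mm [ 0.3 -1.4 38.2] pos [0.5456 0.1788 0.1477] rpy [ 1.8000e+02 -1.0000e-02  1.6661e+02] roll deg 0.31
```

send_rows(
  rows=[
    {"dx": 0.3, "dy": -1.4, "dz": 8, "roll": 0, "jaw": 1},
    {"dx": 0, "dy": 0, "dz": 8, "roll": 0, "jaw": 1},
    {"dx": 0, "dy": 0, "dz": 6, "roll": 0, "jaw": 1},
    {"dx": 0, "dy": 0, "dz": 5, "roll": 0, "jaw": 1},
    {"dx": 0, "dy": 0, "dz": 4, "roll": 0, "jaw": 1},
    {"dx": 0, "dy": 0, "dz": 3, "roll": 0, "jaw": 1},
    {"dx": 0, "dy": 0, "dz": 2, "roll": 0, "jaw": 1},
    {"dx": 0, "dy": 0, "dz": 0, "roll": 0, "jaw": 1},
    {"dx": 0, "dy": 0, "dz": 0, "roll": 0, "jaw": 1},
    {"dx": 0, "dy": 0, "dz": 0, "roll": 0, "jaw": 1},
  ],
)

```text
time_s: 36.83
ee_pos: [0.546, 0.1767, 0.1125]
eef_rot: [3.14, 0.002, 2.907]
force: [4.8, 2.0, 4.6]
grip_width: 0.0274
grip_force: 35.0
```

send_rows(
  rows=[
    {"dx": 0, "dy": 0, "dz": 1, "roll": 0, "jaw": 1},
    {"dx": 0, "dy": 0, "dz": 0, "roll": 0, "jaw": 1},
    {"dx": 0, "dy": 0, "dz": 0, "roll": 0, "jaw": 1},
  ],
)

```text
time_s: 37.08
ee_pos: [0.5461, 0.1768, 0.1123]
eef_rot: [3.14, 0.003, 2.907]
force: [0.9, 0.9, 13.1]
grip_width: 0.027
grip_force: 35.0
```

```bash
python3 - <<'E'
from h import *
P=[]
for n in("scene",):
    c=cam(n); q=cloud(c); H,S,V=cv2.split(cv2.cvtColor(c["frame"],cv2.COLOR_RGB2HSV)); m=(H>95)&(H<118)&(S>100)&(q[...,2]>.06)&(q[...,2]<.12)&(q[...,0]<.66)&(q[...,0]>.43)&(q[...,1]>.05)&(q[...,1]<.3); w=q[m]
    print(len(w),w.min(0),w.max(0),np.median(w[:,2])); a=np.linalg.lstsq(np.c_[w[:,:2]-[.545,.177],np.ones(len(w))],w[:,2],rcond=None)[0]; print("plane",a)
E
```

```text
491 [0.45422498 0.08805048 0.09042728] [0.62232525 0.26791283 0.1050832 ] 0.0983863075654839
plane [-0.03593755  0.00774599  0.09801978]
```

send_rows(
  rows=[
    {"dx": 0, "dy": 0, "dz": -5, "roll": 0, "jaw": 1},
    {"dx": 0, "dy": 0, "dz": -6, "roll": 0, "jaw": 1},
    {"dx": 0, "dy": 0, "dz": 0, "roll": 0, "jaw": 1},
    {"dx": 0, "dy": 0, "dz": 0, "roll": 0, "jaw": 1},
    {"dx": 0, "dy": 0, "dz": 0, "roll": 0, "jaw": 1},
  ],
)

```text
time_s: 37.55
ee_pos: [0.5449, 0.1765, 0.1211]
eef_rot: [-3.141, -0.001, 2.907]
force: [0.6, 0.5, -3.9]
grip_width: 0.0274
grip_force: 35.0
```

```bash
cat > lid.py <<'E'
from h import *
from scipy.optimize import least_squares
def fit(c,z,lab):
    q=cloud(c); H,S,V=cv2.split(cv2.cvtColor(c["frame"],cv2.COLOR_RGB2HSV)); m=((H>95)&(H<118)&(S>100)&(q[...,2]>.06)&(q[...,2]<.16)&(q[...,0]<.66)&(q[...,0]>.43)&(q[...,1]>.05)&(q[...,1]<.3)).astype(np.uint8)
    zz=np.median(q[m>0][:,2]); z=zz if z is None else z
    w=q[m>0]; a=np.linalg.lstsq(np.c_[w[:,:2]-[.545,.177],np.ones(len(w))],w[:,2],rcond=None)[0]
    hull=cv2.convexHull(np.vstack([k[:,0] for k in cv2.findContours(m,0,1)[0]]))
    p=max(cv2.findContours(cv2.fillConvexPoly(np.zeros_like(m),hull,1),0,1)[0],key=len)[:,0]
    X=np.array([atz(c,u,v,z)[:2] for u,v in p])
    r=least_squares(lambda s:np.hypot(X[:,0]-s[0],X[:,1]-s[1])-.0875,[.545,.177],loss="soft_l1",f_scale=.001)
    print(lab,"zmed",zz.round(4),"ctr",r.x.round(4),"rms",np.sqrt(np.mean(r.fun**2)).round(4),"plane",a.round(3))
E
python3 - <<'E'
from lid import *
for n in("scene","top"):
    fit(dict(np.load(n+"0.npz")),None,n+" start")
    fit(cam(n),None,n+" now")
go(.5449,.1775,.1095,166.3)
save(cam("scene"),"l5.png",(190,130,290,205),6)
E
```

```text
scene start zmed 0.095 ctr [0.5469 0.1736] rms 0.0025 plane [0.002 0.003 0.096]
scene now zmed 0.1072 ctr [0.5376 0.1713] rms 0.0035 plane [-0.023  0.008  0.107]
top start zmed 0.0945 ctr [0.5445 0.1771] rms 0.0013 plane [ 0.001 -0.001  0.095]
top now zmed 0.1064 ctr [0.5348 0.1807] rms 0.0182 plane [-0.018 -0.009  0.105]
tool mm [ 0.3  1.  11.7] pos [0.545  0.1765 0.1212] rpy [-1.7998e+02 -5.0000e-02  1.6653e+02] roll deg 0.23
```

View pics/l5.png

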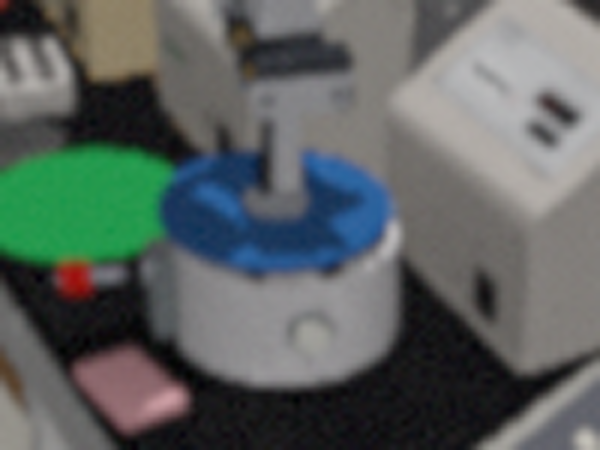

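The lid sits about 9 mm towards −x in the hand: the rim is exposed on the right at (395,240) and the lid overhangs on the left. I'll shift +x by 9 mm and lower.

send_rows(
  rows=[
    {"dx": -4, "dy": 0, "dz": 0, "roll": 0, "jaw": 1},
    {"dx": -5, "dy": 0, "dz": 0, "roll": 0, "jaw": 1},
    {"dx": 0, "dy": 0, "dz": 0, "roll": 0, "jaw": 1},
    {"dx": 0, "dy": 0, "dz": 3, "roll": 0, "jaw": 1},
    {"dx": 0, "dy": 0, "dz": 3, "roll": 0, "jaw": 1},
    {"dx": 0, "dy": 0, "dz": 2, "roll": 0, "jaw": 1},
    {"dx": 0, "dy": 0, "dz": 1.5, "roll": 0, "jaw": 1},
    {"dx": 0, "dy": 0, "dz": 0, "roll": 0, "jaw": 1},
    {"dx": 0, "dy": 0, "dz": 0, "roll": 0, "jaw": 1},
    {"dx": 0, "dy": 0, "dz": 0, "roll": 0, "jaw": 1},
  ],
)

```text
time_s: 38.53
ee_pos: [0.5541, 0.1745, 0.1123]
eef_rot: [3.142, 0.0, 2.907]
force: [-0.3, -0.4, -4.7]
grip_width: 0.0278
grip_force: 35.0
```

```bash
python3 - <<'E'
from lid import *
fit(cam("scene"),None,"now")
E
```

```text
now zmed 0.0982 ctr [0.5485 0.1693] rms 0.004 plane [-0.022  0.008  0.099]
```

send_rows(
  rows=[
    {"dx": 1, "dy": 2, "dz": 0, "roll": 0, "jaw": 1},
    {"dx": 0, "dy": 0, "dz": 1.5, "roll": 0, "jaw": 1},
    {"dx": 0, "dy": 0, "dz": 1.5, "roll": 0, "jaw": 1},
    {"dx": 0, "dy": 0, "dz": 0, "roll": 0, "jaw": 1},
    {"dx": 0, "dy": 0, "dz": 0, "roll": 0, "jaw": 1},
    {"dx": 0, "dy": 0, "dz": 0, "roll": 0, "jaw": 1},
  ],
)

```text
time_s: 39.08
ee_pos: [0.5536, 0.1768, 0.1094]
eef_rot: [3.141, 0.0, 2.907]
force: [-2.5, 1.2, 1.4]
grip_width: 0.0271
grip_force: 35.0
```

```bash
python3 - <<'E'
from lid import *
fit(cam("scene"),None,"now"); go(.5541,.1745,.1095)
E
```

```text
now zmed 0.0952 ctr [0.5488 0.1727] rms 0.0039 plane [-0.002  0.004  0.095]
tool mm [-1.1 -2.1 -0.1] pos [0.5536 0.1768 0.1094] rpy [1.7998e+02 1.0000e-02 1.6654e+02] roll deg None
```

The lid is level, at its starting height and within about 2 mm of its starting centre. Releasing.

send_rows(
  rows=[
    {"dx": 0, "dy": 0, "dz": 0, "roll": 0, "jaw": -0.3},
    {"dx": 0, "dy": 0, "dz": 0, "roll": 0, "jaw": -0.3},
    {"dx": 0, "dy": 0, "dz": 0, "roll": 0, "jaw": -0.3},
    {"dx": 0, "dy": 0, "dz": 0, "roll": 0, "jaw": -0.3},
    {"dx": 0, "dy": 0, "dz": 0, "roll": 0, "jaw": -0.3},
    {"dx": 0, "dy": 0, "dz": 0, "roll": 0, "jaw": -0.3},
    {"dx": 0, "dy": 0, "dz": -20, "roll": 0, "jaw": -0.3},
    {"dx": 0, "dy": 0, "dz": -30, "roll": 0, "jaw": -0.3},
    {"dx": 0, "dy": 0, "dz": -10, "roll": 0, "jaw": -0.3},
    {"dx": 0, "dy": 0, "dz": 0, "roll": 0, "jaw": -0.3},
    {"dx": 0, "dy": 0, "dz": 0, "roll": 0, "jaw": -0.3},
  ],
)

```text
time_s: 40.05
ee_pos: [0.5535, 0.1766, 0.1686]
eef_rot: [3.142, 0.0, 2.907]
force: [0.1, -0.6, -0.8]
grip_width: 0.0608
grip_force: 0.0
```

```bash
python3 - <<'E'
from lid import *
fit(cam("scene"),None,"now"); go(.3888,.2179,.0441,166.5)
E
```

```text
now zmed 0.095 ctr [0.5492 0.1724] rms 0.0038 plane [0.001 0.003 0.095]
tool mm [169.2   2.1 123.9] pos [0.5531 0.1765 0.1678] rpy [-1.7996e+02 -7.0000e-02  1.6653e+02] roll deg 0.03
```

send_rows(
  rows=[
    {"dx": 20, "dy": 2, "dz": 0, "roll": 0, "jaw": -0.3},
    {"dx": 35, "dy": 0, "dz": 0, "roll": 0, "jaw": -0.3},
    {"dx": 35, "dy": 0, "dz": 0, "roll": 0, "jaw": -0.3},
    {"dx": 35, "dy": 0, "dz": 0, "roll": 0, "jaw": -0.3},
    {"dx": 30, "dy": 0, "dz": 0, "roll": 0, "jaw": -0.3},
    {"dx": 14, "dy": 0, "dz": 0, "roll": 0, "jaw": -0.3},
    {"dx": 0, "dy": 0, "dz": 0, "roll": 0, "jaw": -0.3},
    {"dx": 0, "dy": 0, "dz": 0, "roll": 0, "jaw": -0.3},
    {"dx": 0, "dy": 0, "dz": 0, "roll": 0, "jaw": -0.3},
    {"dx": 0, "dy": 0, "dz": 0, "roll": 0, "jaw": -0.3},
  ],
)

```text
time_s: 40.93
ee_pos: [0.3904, 0.2176, 0.1686]
eef_rot: [-3.141, -0.001, 2.906]
force: [0.3, -0.3, -0.1]
grip_width: 0.061
grip_force: 0.0
```

```bash
python3 - <<'E'
from lid import *
for n in("scene","top"): fit(cam(n),None,n)
go(.3888,.2179,.0441,166.5); save(cam("top"),"l6.png",(140,110,260,220),5)
E
```

```text
scene zmed 0.0949 ctr [0.5486 0.173 ] rms 0.0027 plane [0.001 0.003 0.096]
top zmed 0.0944 ctr [0.547  0.1762] rms 0.0032 plane [-0.004 -0.003  0.094]
tool mm [  1.3   0.  124.6] pos [0.3902 0.2176 0.1687] rpy [-1.7997e+02 -3.0000e-02  1.6649e+02] roll deg -0.01
```

View pics/l6.png

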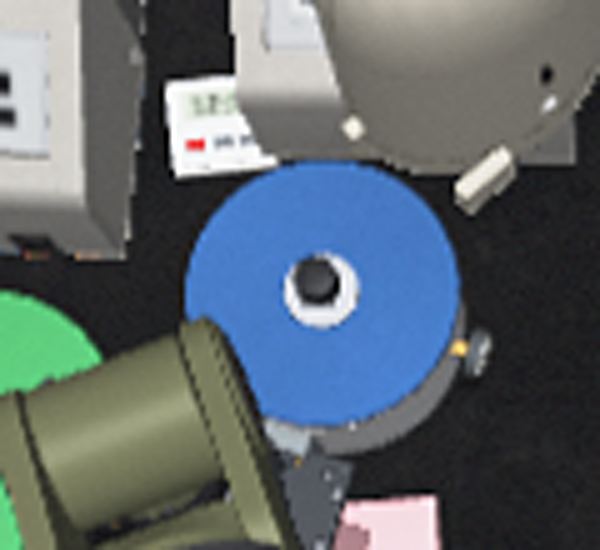

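The lid is seated, with its centre at (320,290) in the crop, about 2 mm from its starting position in both views. Pinching the valve knob.

send_rows(
  rows=[
    {"dx": 1.3, "dy": 0, "dz": 20, "roll": 0, "jaw": -0.3},
    {"dx": 0, "dy": 0, "dz": 30, "roll": 0, "jaw": -0.3},
    {"dx": 0, "dy": 0, "dz": 30, "roll": 0, "jaw": -0.3},
    {"dx": 0, "dy": 0, "dz": 25, "roll": 0, "jaw": -0.3},
    {"dx": 0, "dy": 0, "dz": 15, "roll": 0, "jaw": -0.3},
    {"dx": 0, "dy": 0, "dz": 4.5, "roll": 0, "jaw": -0.3},
    {"dx": 0, "dy": 0, "dz": 0, "roll": 0, "jaw": 0.2},
    {"dx": 0, "dy": 0, "dz": 0, "roll": 0, "jaw": 1},
    {"dx": 0, "dy": 0, "dz": 0, "roll": 0, "jaw": 1},
    {"dx": 0, "dy": 0, "dz": 0, "roll": 0, "jaw": 1},
    {"dx": 0, "dy": 0, "dz": 0, "roll": 0, "jaw": 1},
    {"dx": 0, "dy": 0, "dz": 0, "roll": 0, "jaw": 1},
  ],
  force=20,
)

```text
time_s: 42.08
ee_pos: [0.3885, 0.2181, 0.0451]
eef_rot: [3.142, 0.001, 2.907]
force: [0.7, -5.6, 7.6]
grip_width: 0.0252
grip_force: 20.0
```

send_rows(
  rows=[
    {"dx": -4, "dy": 0, "dz": 0, "roll": 0, "jaw": 1},
    {"dx": -5, "dy": 0, "dz": 0, "roll": 0, "jaw": 1},
    {"dx": -5, "dy": 0, "dz": 0, "roll": 0, "jaw": 1},
    {"dx": -5, "dy": 0, "dz": 0, "roll": 0, "jaw": 1},
    {"dx": -5, "dy": 0, "dz": 0, "roll": 0, "jaw": 1},
    {"dx": -5, "dy": 0, "dz": 0, "roll": 0, "jaw": 1},
    {"dx": -2, "dy": 0, "dz": 0, "roll": 0, "jaw": 1},
    {"dx": 0, "dy": 0, "dz": 0, "roll": 0, "jaw": 1},
    {"dx": 0, "dy": 0, "dz": 0, "roll": 0, "jaw": 1},
    {"dx": 0, "dy": 0, "dz": 0, "roll": 0, "jaw": 1},
  ],
)

```text
time_s: 42.92
ee_pos: [0.4177, 0.2106, 0.0451]
eef_rot: [-3.14, -0.002, 2.907]
force: [-9.0, -4.2, 12.3]
grip_width: 0.0253
grip_force: 20.0
```

send_rows(
  rows=[
    {"dx": 0, "dy": 0, "dz": 0, "roll": 0, "jaw": -0.3},
    {"dx": 0, "dy": 0, "dz": 0, "roll": 0, "jaw": -0.3},
    {"dx": 0, "dy": 0, "dz": 0, "roll": 0, "jaw": -0.3},
    {"dx": 0, "dy": 0, "dz": 0, "roll": 0, "jaw": -0.3},
    {"dx": 0, "dy": 0, "dz": 0, "roll": 0, "jaw": -0.3},
    {"dx": 0, "dy": 0, "dz": 0, "roll": 0, "jaw": -0.3},
    {"dx": 0, "dy": 0, "dz": -25, "roll": 0, "jaw": -0.3},
    {"dx": 0, "dy": 0, "dz": -35, "roll": 0, "jaw": -0.3},
    {"dx": 0, "dy": 0, "dz": -35, "roll": 0, "jaw": -0.3},
    {"dx": 0, "dy": 0, "dz": -35, "roll": 0, "jaw": -0.3},
    {"dx": 0, "dy": 0, "dz": 0, "roll": 0, "jaw": -0.3},
    {"dx": 0, "dy": 0, "dz": 0, "roll": 0, "jaw": -0.3},
  ],
)

```text
time_s: 43.92
ee_pos: [0.4191, 0.2113, 0.176]
eef_rot: [3.14, 0.003, 2.907]
force: [-0.1, 0.5, -0.8]
grip_width: 0.0614
grip_force: 0.0
```

```bash
python3 - <<'E'
from lid import *
c=cam("scene"); P=cloud(c); H,S,V=cv2.split(cv2.cvtColor(c["frame"],cv2.COLOR_RGB2HSV))
m=((H<6)|(H>174))&(S>180)&(P[...,2]>.03)&(P[...,2]<.1)&(P[...,1]<.35)&(P[...,1]>0)&(P[...,0]>.3)&(P[...,0]<.6); print("red",m.sum(),P[m].mean(0),"start [.4212 .1993]")
fit(c,None,"lid")
E
```

```text
red 18 [0.42081136 0.19898171 0.06180379] start [.4212 .1993]
lid zmed 0.0951 ctr [0.5487 0.1729] rms 0.0029 plane [0.002 0.003 0.096]
```

The valve knob is home and the lid is seated level.

```bash
python3 -c "
from station import *
print(hand_in())"
```

```text
the job is handed in; nothing more can be done
None
```

The job is handed in: all four tins stand in the chamber, the lid is back on its seat (level, about 2 mm off its starting centre by camera), and the red valve knob is pushed home; the judge's verdict was not returned.

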